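Put the ravioli stamp away and latch the tool tin

ROBOT

A 7-joint arm with a two-finger parallel gripper is mounted at the origin on the work surface. World frame = base frame: x ahead of the robot, y to its left, z up, the work surface at z = 0. Lengths are in m, angles in rad, forces in N, time in s.
With the tool pointing down it reaches from about 0.4 to 0.925 m from the base axis. Payload 4.1 kg.
Tool frame: the origin (TCP) lies midway between the tips of the shut fingers; the grasp point (between the pads) lies behind it (env.hold_point_z is the z of the grasp point in the tool frame, in m); z points along the fingers, y is the line along which they close (so a half turn about z gives the same grasp; the last joint's range is limited). The gripper opens to 85 mm and grips with 20 to 120 N. Pads are 22 mm wide; open, the fingers measure 114 mm over their backs; the gripper's body (76 mm by 85 mm) begins 54 mm behind the grasp point. The pads swing forward as they close: fully open they stand 13 mm farther back than shut.
Start: joints at [1.009, 0.398, 0.045, 1.537, -0.019, 1.207, -0.051], TCP at [0.29, -0.582, 0.209] pointing down, gripper open.
Joint ranges: [-2.82, 2.82], [-0.49, 2.23], [-1.37, 1.46], [0, 2.46], [-1.36, 4.5], [0.23, 2], [-2.94, 2.94]. Speed limits (rad/s): [2.57, 2.57, 3.14, 3.14, 3.14, 3.14, 3.14].

INTERFACE

Orientations are given as a rotation vector (axis times angle).
In Python, from bench import env, vision gives the robot as it stands.
- The arm moves only by the tool drive_tool, never from a script. Its argument "steps" is a list that holds one entry, the list of rows, each a list of 7 numbers: the turn, a rotation vector about the tool's x, y, z in degrees, then the shift along the tool's x, y, z in m, then the opening, from 0 (shut) to 1 (fully open). In form: [[[rx, ry, rz, dx, dy, dz, jaw], ...]]. A call has 1 to 20 rows; each row is the pose to reach, as a shift and turn from the pose commanded when the call began, along the tool's axes at that moment; what a row does not reach only later rows make up. A row lasts 1/10 s, in which the tool goes at most 50 mm and 8.59 degrees, less where a joint would pass 70% of its speed; a pose out of reach is approached as far as the arm can. A call with a gripper value outside its range is refused whole. The fingers move at their own pace and stop on an object; "force" is the grip in N (left out, the last holds). Time passes only in rows, so rows that repeat a pose let the fingers close. It gives the time, the measured TCP pose, the force, the opening and the grip force at its end, in the units of the state.
- env.get_state(): the state, without advancing time (a new reading comes with each control period).
- vision.read_camera(name): name is "scene" or "top"; returns a dict with "frame" (400x640x3 uint8, red, green, blue), "vertical_fov" (degrees; the focal length in pixels is half the picture's height over the tangent of half this angle, whatever the lens; pixels are square), "cx", "cy" (the principal point, pixels), "R" (3x3) and "t" (3): a world point X has camera coordinates R X + t. Camera axes: x right, y down, z forward; pixel columns grow to the right and rows downward; lengths in m; the calibration is good to about 2 mm. A picture is of the moment at which its call begins. There is no depth.
- env.close_job(): hands the job in; it is judged then, once.
The state is a dict: "t": time; "q": joint angles; "joint_vel": joint speeds; "joint_torque": joint torques, N m; "tool_pos": TCP position; "tool_rot": TCP orientation; "contact_force": force on the tool from outside, world axes, zero at the start; "ft_torque": the same for the moment, N m; "finger_gap": finger opening in m; "gripper_force": force on a finger pad.
Only numpy, scipy, OpenCV 4.12 (cv2) and the standard library are available. Lean on these libraries where they do the work, as an engineer would, in place of code of your own. Each camera call takes 0.05 s, during which the arm holds its last target. There are 200 camera calls.

TASK

The pasta is made: stand the square ravioli stamp upright on the floor of the cream tool tin, beside the round stamp, and shut the tin's lid. Then swing the latch's wire loop up and over the lip of the keeper on the lid's front edge, and press the lever down until it snaps over centre and lies against the tin, so that the lid is clamped shut. Do not tip the round stamp over, and leave the spice jar and the steel bowl where they stand.

Things in the scene. Friction and masses are not known exactly. Their poses are not given: they have to be found in the camera images.
- tin: Cream enamelled steel tool tin with a dark rim, fixed to the counter. Outside 140 (x) x 240 (y) x 110 mm (z), walls and floor 3 mm. Origin: centre of its underside. z is up; +x points from the latch side to the hinge side, so the latch is on the -x face, towards the robot. The lid's hinge line runs along y at x = +70, z = 110 mm.
- lid (a joint): Lid angle about the hinge line (rad): 0 = resting shut on the seal, 1.57 = upright, 1.95 = fully back. Cream slab 146 mm from hinge to front, 246 mm wide, 16 mm thick, its underside on the rim (z = 110 mm) when shut. Stiff hinge: it stays where left above about 1.15 rad and sinks shut by itself below that. Clamped by the latch it squeezes the seal and reads just under 0.
- lid_edge (a point): Middle of the lid's front face (the edge away from the hinge), half-way through its thickness. It is 143 mm from the hinge line. With the lid shut it is 73 mm in front of the tin's centre, 118 mm above the counter.
- keeper_seat (a point): Where the middle of the loop's cross-bar lies when hooked, in the steel keeper on the lid's front edge: an upward-open channel 42 mm wide, 15 mm from the lid's face to its outer lip. Its floor is 4 mm below this point; its lip, 3 mm thick, rises 6 mm above it. With the lid shut the point is at x = -80.5, z = 119 mm in the tin's frame.
- lever (a joint): Angle of the latch lever on its pin (rad): 0 = down against the tin (latched), 1.57 = straight out, 2.4 = stop, tip up and outward. Stiff (0.05 N m): stays where left. The loop's bar clears the keeper's lip only with the lever at 2.0 or more. Once hooked, pressing it down tightens the loop from 1.4 on, is hardest near 1.0 (about 7 N at the tip), and from about 0.4 it snaps down to 0 by itself.
- lever_pin (a point): Centre of the lever's pin, along the tin's y: in the tin's frame x = -86, z = 76 mm.
- lever_tip (a point): Middle of the free end of the lever, on its outer face, 56 mm from the pin and 8 mm to the outer side of it. The lever is a steel plate 40 mm wide; its outer face (the one to press) looks up when the lever sticks out and away from the tin when it is down.
- bail (a joint): Angle of the wire loop relative to the lever (rad): 0 = latched, loop pointing opposite to the lever's tip; grows as it folds outward to its stop at 2.65 (leaning outward, 0.5 rad above the lever), where it starts. It swings loosely and falls to the side it leans. Pivoted on the lever 18 mm from the pin (at lever angle q: direction q - 0.40 rad, counted outward from straight down).
- bail_bar (a point): Middle of the loop's straight cross-bar, a steel rod 8 mm thick and 58 mm long, parallel to the tin's y, 55 mm from the loop's pivot (spring wire: it stretches about 4 mm when latched). It can be pushed over from outside with closed fingers; once past upright it falls on the lid's front edge or into the keeper.
- square_stamp_center (a point): Centre (half-way up, 42 mm) of the square ravioli stamp standing upright on the counter: aluminium cutter 64 x 64 x 22 mm with fluted edge below, round beech handle above, 36 mm thick at 64 mm from its foot, 22 mm at the neck (34 mm), 84 mm high in all, 0.18 kg. z points up the handle.
- round_stamp_center (a point): Centre (half-way up, 42 mm) of the round ravioli stamp that stands upright inside the tin, in its +y half: cutter 64 mm across, same handle, 84 mm high. z points up the handle.
- spice_jar_center (a point): Centre of an amber glass jar with a dark wooden cap, 60 mm across, 95 mm high, on the counter beside the tin. Not to be moved.
- bowl: Steel mixing bowl, 170 mm across, 75 mm high; origin at the centre of its foot, on the counter. Not to be moved.
Mind the look-alikes: they are no part of the job. Leave any purple look-alike of the part that bears square_stamp_center alone.

How it is judged:
On the way, in this order (a step that is already met when the one before it is completed fails the run):
1. the square stamp stands upright in the tin, let go (x of square_stamp_center in the frame of tin between -0.067 and 0.067 m and y of square_stamp_center in the frame of tin between -0.117 and 0.117 m and z of square_stamp_center in the frame of tin between 0.038 and 0.052 m and angle between square_stamp_center's own z axis and vertical below 0.2 rad and contact force between the fingers and square_stamp below 0.05 N), for 0.2 s.
2. the lid is shut with the square stamp inside (x of square_stamp_center in the frame of tin between -0.067 and 0.067 m and y of square_stamp_center in the frame of tin between -0.117 and 0.117 m and z of square_stamp_center in the frame of tin between 0.038 and 0.052 m and angle between square_stamp_center's own z axis and vertical below 0.2 rad and value of joint lid below 0.04 rad), for 0.2 s.
3. the loop's bar lies in the keeper behind its lip (distance between bail_bar and keeper_seat below 0.008 m and value of joint lid below 0.04 rad), for 0.1 s.
At the end, for the whole second after the job is handed in: Both stamps stand upright (within 0.25 rad) on the floor inside the tin, at rest; the lid is pressed shut on its seal (joint below 0.01 rad); the loop's bar lies in the keeper (within 8 mm of its seat); the lever is down against the tin (below 0.1 rad) and still (x of square_stamp_center in the frame of tin between -0.067 and 0.067 m and y of square_stamp_center in the frame of tin between -0.117 and 0.117 m and z of square_stamp_center in the frame of tin between 0.038 and 0.052 m and angle between each of square_stamp_center, round_stamp_center's own z axis and vertical below 0.25 rad and x of round_stamp_center in the frame of tin between -0.067 and 0.067 m and y of round_stamp_center in the frame of tin between -0.117 and 0.117 m and z of round_stamp_center in the frame of tin between 0.038 and 0.052 m and value of joint lid below 0.01 rad and value of joint lever below 0.1 rad and distance between bail_bar and keeper_seat below 0.008 m and linear speed of square_stamp below 0.02 m/s and velocity of joint lever between -0.1 and 0.1 rad/s); the robot touches nothing.
It fails at once if the round stamp is tipped over (angle between round_stamp_center's own z axis and vertical above 0.4 rad).
It fails at once if the spice jar is moved more than 30 mm (distance of spice_jar_center from where it was at the start of the episode above 0.03 m).
It fails at once if the bowl is moved more than 30 mm (distance of bowl from where it was at the start of the episode above 0.03 m).
It also fails if it takes over 72 s, if anything falls off the work surface, if the arm or the gripper's body presses on something with over 40 N, if the wrist force passes 120 N, or if a joint passes its speed limit or range.

## Working session

There is one attempt and no reset: what is moved stays moved. The work goes in short steps, Python scripts to look and compute and a tool call to move; the robot and the scene stay as the last step left them, time stands still between calls to the robot, and variables do not carry over. Pictures are saved under pics/ and viewed, at most 10 in all, crops included, and the job is handed in when it is done.

Besides the shell and the picture viewer there is one more tool, called after "Request:" as name(argument=value, ...), one argument or row to a line, values as JSON. drive_tool: Moves the arm, as the interface text tells. Its arguments: {"type":"object","properties":{"steps":{"type":"array"},"force":{"type":"number"}},"required":["steps"]}

```bash
mkdir -p pics; ls; cat > h.py <<'E'
import numpy as np, cv2
from bench import env, vision
from scipy.spatial.transform import Rotation as Ro
def cam(n):
    c=vision.read_camera(n); f=200/np.tan(np.radians(c["vertical_fov"])/2)
    K=np.array([[f,0,c["cx"]],[0,f,c["cy"]],[0,0,1]]); return c["frame"],K,np.array(c["R"]),np.array(c["t"])
def ray(c,u,v):
    _,K,R,t=c; d=R.T@np.linalg.solve(K,[u,v,1]); return -R.T@t,d
def onz(c,u,v,z):
    o,d=ray(c,u,v); return o+d*(z-o[2])/d[2]
def proj(c,X):
    _,K,R,t=c; p=K@(R@np.array(X)+t); return p[:2]/p[2]
def save(n,im): cv2.imwrite("pics/"+n+".png",im[:,:,::-1])
E
python3 - <<'E'
from h import *
for n in("scene","top"):
    c=cam(n); save(n+"0",c[0]); print(n,c[1][0,0],c[1][:2,2],-c[2].T@c[3], c[2][2])
s=env.get_state(); print(s["t"],s["tool_pos"],s["tool_rot"],env.hold_point_z)
E
```

```text
pics
scene 398.50295526399424 [310.77705978 198.87930415] [ 1.26022029 -0.13016799  0.86467132] [-0.6714007   0.08307553 -0.73642349]
top 460.2519550515065 [318.86177616 203.98207069] [ 0.4551284  -0.03074415  1.11864048] [ 0.13209566 -0.01996215 -0.99103595]
0.1 [ 0.28996053 -0.58108523  0.20819839] [-3.05625674e+00 -7.20265685e-01  7.79943021e-04] -0.0187
```

View pics/scene0.png

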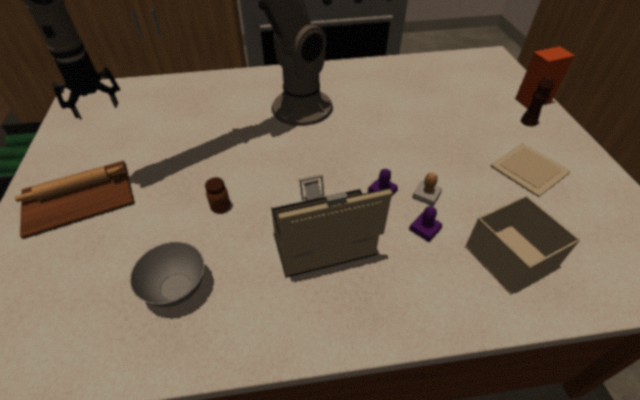

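View pics/top0.png

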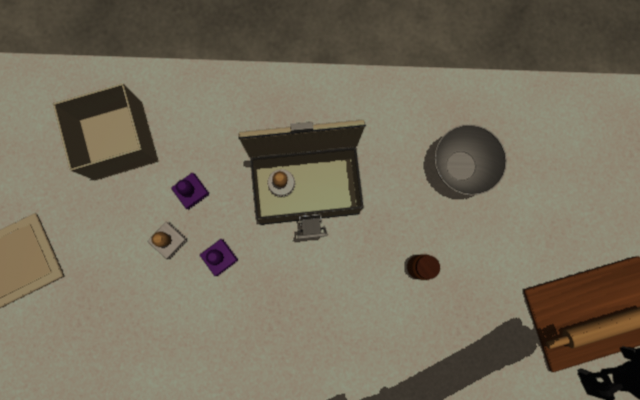

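The top view shows three stamps outside the tin: beech-handled aluminium (166,240), purple (189,190) and purple (218,257). The first matches the description, since the purple ones are look-alikes. The tin, with its lid open, is at (307,185), with the latch at (310,228) and the round stamp inside at (281,181). I'll confirm with a crop and measure.

```bash
python3 - <<'E'
from h import *
c=cam("top"); s=cam("scene"); im=c[0]
a=cv2.resize(im[205:275,130:230],(600,420),interpolation=cv2.INTER_CUBIC)
b=cv2.resize(im[110:250,230:380],(600,560),interpolation=cv2.INTER_CUBIC)
save("stamp",np.vstack([a])); save("tin",b)
hsv=cv2.cvtColor(im,cv2.COLOR_RGB2HSV)
m=((hsv[...,0]<20)&(hsv[...,1]>110)&(hsv[...,2]>60)).astype(np.uint8)
n,l,st,ce=cv2.connectedComponentsWithStats(m)
for i in range(1,n):
    if st[i,4]>30: print("top orange",ce[i],st[i,2:],onz(c,*ce[i],.07))
hs=cv2.cvtColor(s[0],cv2.COLOR_RGB2HSV)
m=((hs[...,0]<20)&(hs[...,1]>90)&(hs[...,2]>60)).astype(np.uint8)
n,l,st,ce=cv2.connectedComponentsWithStats(m)
for i in range(1,n):
    if st[i,4]>30: print("scene",ce[i],st[i,2:],onz(s,*ce[i],.065))
for u,v in[(256,223),(362,212)]: print("rim",onz(c,u,v,.11))
E
```

```text
top orange [279.62913907 178.19205298] [ 14  13 151] [0.65247197 0.04031324 0.07      ]
top orange [159.06508876 238.72781065] [ 15  15 169] [0.5056489  0.30690956 0.07      ]
top orange [586.4876494  294.55458167] [ 114   77 5020] [ 0.40455768 -0.66475006  0.07      ]
top orange [595.42243051 340.60245637] [  94   63 3094] [ 0.30336223 -0.67972428  0.07      ]
scene [554.06021505  53.45376344] [ 41  18 465] [-0.10573126  1.0379002   0.065     ]
scene [521.23364486  81.28971963] [ 13  62 107] [0.06739044 0.80803192 0.065     ]
scene [192.69230769  70.48461538] [ 97  10 130] [-0.2132891  -0.40092889  0.065     ]
scene [591.28368794 135.83687943] [ 94  88 141] [0.39990953 0.86662123 0.065     ]
scene [  2.67272727 110.06363636] [  9  25 110] [-0.05107872 -1.0460266   0.065     ]
scene [530.24381443 169.47371134] [  77   50 1940] [0.51390594 0.60256853 0.065     ]
scene [ 71.4504526  198.99070986] [ 120   77 4198] [ 0.43061318 -0.69251822  0.065     ]
scene [430.70175439 178.01754386] [ 13  12 114] [0.50354315 0.3083845  0.065     ]
scene [211.86842105 181.18421053] [19 13 38] [ 0.4200066  -0.30962647  0.065     ]
scene [367.60063898 196.55591054] [ 47  16 313] [0.54636093 0.11466398 0.065     ]
scene [211.18965517 197.9137931 ] [16 21 58] [ 0.48578331 -0.3096794   0.065     ]
scene [535.67647059 205.73529412] [19 15 34] [0.64682793 0.54620125 0.065     ]
scene [367.67045455 204.39772727] [30 10 88] [0.57440684 0.10812243 0.065     ]
scene [302.33243243 210.78918919] [ 52  17 370] [ 0.57021715 -0.06807429  0.065     ]
scene [339.25974026 210.87012987] [28 10 77] [0.5853795  0.02859088 0.065     ]
scene [305.72619048 218.28571429] [34 11 84] [ 0.5972149  -0.06254766  0.065     ]
scene [524.32681159 243.89565217] [ 100   56 1380] [0.75893733 0.45522034 0.065     ]
scene [487.81578947 267.86842105] [17 17 38] [0.81069499 0.3378478  0.065     ]
rim [0.5436539  0.08567871 0.11      ]
rim [ 0.57437289 -0.14688026  0.11      ]
```

View pics/stamp.png

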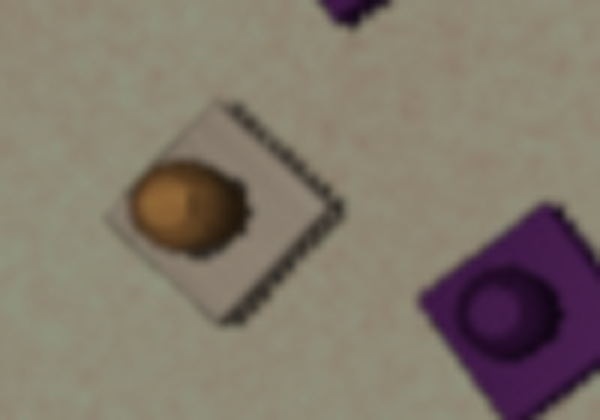

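View pics/tin.png

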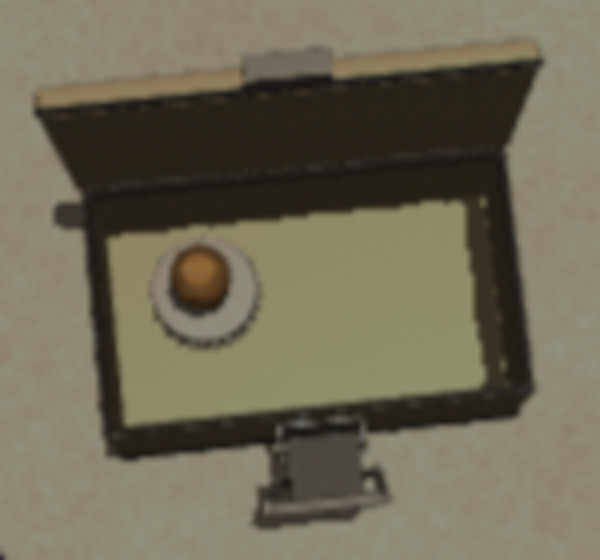

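The crops confirm it: the aluminium square cutter with the beech handle, a diamond about (168,240) in the full top image, is the target. The tin crop shows the hinge corners at about (251,157) and (356,148), and the latch folded outward with its bar at about (310,235).

```bash
python3 - <<'E'
from h import *
from scipy.optimize import least_squares
c=cam("top"); s=cam("scene")
T=lambda u,v:(230+u/4,110+v/4)
for nm,p,z in[("hingeL",(85,190),.11),("hingeR",(503,152),.11),("frL",(107,437),.11),("frR",(530,395),.11),("frL2",(110,458),.11),("flFL",(125,425),.003),("flFR",(487,385),.003),("round top",(200,268),.084),("rcutter",(206,290),.022)]:
    print(nm,onz(c,*T(*p),z).round(4))
S=lambda u,v:(130+u/6,205+v/6)
P=np.array([onz(c,*S(*p),.022)[:2] for p in[(105,215),(222,100),(335,205),(225,318)]])
print(P.round(4),P.mean(0),[np.linalg.norm(P[i]-P[i-1]).round(4) for i in range(4)])
for i in range(4): d=P[i]-P[i-1]; print(np.degrees(np.arctan2(d[1],d[0])))
b=cv2.resize(s[0][150:290,250:410],(800,700),interpolation=cv2.INTER_CUBIC); save("scenetin",b[:600])
E
```

```text
hingeL [0.69   0.1025 0.11  ]
hingeR [ 0.719  -0.1309  0.11  ]
frL [0.5519 0.0844 0.11  ]
frR [ 0.5816 -0.1479  0.11  ]
frL2 [0.5404 0.0823 0.11  ]
flFL [0.5698 0.086  0.003 ]
flFR [ 0.6005 -0.1339  0.003 ]
round top [0.6526 0.0386 0.084 ]
rcutter [0.6511 0.0387 0.022 ]
[[0.5023 0.3491]
 [0.5488 0.3065]
 [0.5086 0.2595]
 [0.4633 0.2995]] [0.50576005 0.30366326] [np.float64(0.063), np.float64(0.0631), np.float64(0.0619), np.float64(0.0604)]
51.80790958442592
-42.429919609803335
-130.58172439396446
138.52173229547066
```

View pics/scenetin.png

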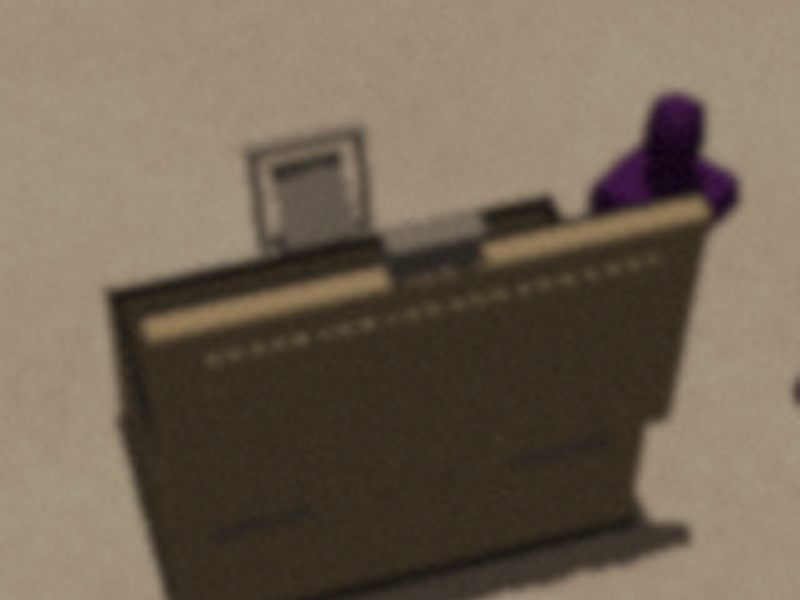

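Tin: centre about (0.636,-0.023), yaw about 7.2°. Its sides measure 235 x 139 mm, matching the given size. The stamp centre is (0.506,0.305), with sides of 62 mm. In this view the latch frame's bar is at scene pixel (311,178.6) and the lid's front edge is above it, lid open. Next I work out the latch and lid state and the first move.

```bash
cat >> h.py <<'E'
C=np.array([.636,-.023,0]); yaw=np.radians(7.2)
Rt=Ro.from_rotvec([0,0,yaw]).as_matrix()
def tin(X): return Rt.T@(np.array(X)-C)
def wor(X): return Rt@np.array(X)+C
def tri(c,p,s,q):
    o1,d1=ray(c,*p);o2,d2=ray(s,*q)
    k=np.linalg.lstsq(np.c_[d1,-d2],o2-o1,rcond=None)[0]
    a,b=o1+k[0]*d1,o2+k[1]*d2; return (a+b)/2,np.linalg.norm(a-b)
def rel(p,ydir,up=0):
    "shift in tool axes and turn about tool z so that tool y lies along azimuth ydir (deg, mod 180)"
    s=env.get_state(); R=Ro.from_rotvec(s["tool_rot"]).as_matrix()
    d=R.T@(np.array(p)-s["tool_pos"]); a=np.radians(ydir)
    y=R.T@[np.cos(a),np.sin(a),0]; t=np.degrees(np.arctan2(-y[0],y[1]))
    print("shift",d.round(4),"turn z",round((t+90)%180-90,1),"| tool",s["tool_pos"].round(4),"t",round(s["t"],2))
E
python3 - <<'E'
from h import *
c=cam("top"); s=cam("scene")
T=lambda u,v:(230+u/4,110+v/4); S=lambda u,v:(250+u/5,150+v/5)
for nm,a,b in[("barL/ R",(322,503),(305,143)),("barend",(262,515),(362,133)),("barend2",(388,493),(250,153)),("levertip",(327,505),(308,163)),("keeper",(290,53),(435,228)),("lidFL",(37,95),(705,203)),("lidFR",(540,45),(143,325))]:
    X,e=tri(c,T(*a),s,S(*b)); print(nm,X.round(4),round(e,4),tin(X).round(4))
for q in(2,2.2,2.4):
    p=np.array([-.086-.018*np.sin(q-.4),.0,.076-.018*np.cos(q-.4)]); b=p+.055*np.array([-np.sin(q+.49),0,-np.cos(q+.49)])
    t=np.array([-.086,0,.076])+.056*np.array([-np.sin(q),0,-np.cos(q)])
    print(q,"bar",b.round(4),[((proj(c,wor(b))-[230,110])*4).round(),((proj(s,wor(b))-[250,150])*5).round()],"tip",t.round(4),[((proj(c,wor(t))-[230,110])*4).round(),((proj(s,wor(t))-[250,150])*5).round()])
for th in (1.5,1.6,1.7,1.8,1.95):
    for y in(.123,-.123):
        e=[.07-.146*np.cos(th),y,.11+.146*np.sin(th)]; print(th,((proj(c,wor(e))-[230,110])*4).round(),((proj(s,wor(e))-[250,150])*5).round())
rel([.506,.305,.2],31)
E
```

```text
barL/ R [ 0.5176 -0.0355  0.1286] 0.0021 [-0.119   0.0025  0.1286]
barend [ 0.5105 -0.0036  0.1243] 0.0026 [-0.1221  0.035   0.1243]
barend2 [ 0.524  -0.068   0.1324] 0.0034 [-0.1168 -0.0306  0.1324]
levertip [ 0.5178 -0.0362  0.1139] 0.0021 [-0.119   0.0017  0.1139]
keeper [ 0.7212 -0.0114  0.2745] 0.0031 [0.086  0.0008 0.2745]
lidFL [0.7035 0.1098 0.2514] 0.0015 [0.0836 0.1233 0.2514]
lidFR [ 0.7358 -0.1327  0.2527] 0.0028 [ 0.0853 -0.1213  0.2527]
2 bar [-0.1373  0.      0.1203] [array([332., 537.]), array([294., 132.])] tip [-0.1369  0.      0.0993] [array([331., 538.]), array([295., 160.])]
2.2 bar [-0.1275  0.      0.1296] [array([330., 518.]), array([298., 132.])] tip [-0.1313  0.      0.109 ] [array([330., 527.]), array([297., 155.])]
2.4 bar [-0.1161  0.      0.1368] [array([328., 496.]), array([304., 137.])] tip [-0.1238  0.      0.1173] [array([329., 513.]), array([300., 153.])]
1.5 [ 39. 140.] [682. 158.]
1.5 [547.  94.] [122. 275.]
1.6 [ 36. 111.] [695. 181.]
1.6 [544.  64.] [129. 301.]
1.7 [34. 82.] [709. 206.]
1.7 [540.  36.] [137. 329.]
1.8 [33. 55.] [721. 235.]
1.8 [536.  10.] [145. 360.]
1.95 [31. 18.] [739. 281.]
1.95 [530. -27.] [157. 410.]
shift [ 0.589  -0.6969  0.0091] turn z 85.5 | tool [ 0.2902 -0.5816  0.209 ] t 0.4
```

Request:
drive_tool(
  steps=[
    [[0,0,-10,0.294,-0.348,-0.03,1],[0,0,-10,0.294,-0.348,-0.03,1],[0,0,-10,0.294,-0.348,-0.03,1],[0,0,-10,0.294,-0.348,-0.03,1],[0,0,-10,0.294,-0.348,-0.03,1],[0,0,-10,0.294,-0.348,-0.03,1],[0,0,-10,0.294,-0.348,-0.03,1],[0,0,-10,0.294,-0.348,-0.03,1],[0,0,-10,0.294,-0.348,-0.03,1],[0,0,-20,0.589,-0.697,0.0,1],[0,0,-20,0.589,-0.697,0.0,1],[0,0,-20,0.589,-0.697,0.0,1],[0,0,-20,0.589,-0.697,0.0,1],[0,0,-20,0.589,-0.697,0.0,1],[0,0,-20,0.589,-0.697,0.0,1],[0,0,-20,0.589,-0.697,0.0,1],[0,0,-20,0.589,-0.697,0.0,1],[0,0,-20,0.589,-0.697,0.0,1],[0,0,-20,0.589,-0.697,0.0,1],[0,0,-20,0.589,-0.697,0.0,1]],
  ],
)

```text
t: 2.4
tool_pos: [0.5052, 0.308, 0.2086]
tool_rot: [-2.882, -1.246, 0.001]
contact_force: [-0.2, -0.8, 0.3]
finger_gap: 0.0855
gripper_force: 0.0
```

```bash
python3 - <<'E'
from h import *
rel([.506,.305,.045],-44); s=env.get_state(); print(s["q"].round(2),s["contact_force"])
E
```

```text
shift [-0.0017  0.003   0.1636] turn z 0.8 | tool [0.5052 0.308  0.2086] t 2.4
[-0.07  0.36 -0.71  1.67  0.25  1.21 -1.58] [-0.16245518 -0.81802205  0.26825076]
```

Request:
drive_tool(
  steps=[
    [[0,0,0,-0.001,0.002,0.045,1],[0,0,0,-0.001,0.002,0.09,1],[0,0,0,-0.001,0.002,0.13,1],[0,0,0,-0.001,0.002,0.166,1],[0,0,0,-0.001,0.002,0.166,1],[0,0,0,-0.001,0.002,0.166,0.2],[0,0,0,-0.001,0.002,0.166,0.2],[0,0,0,-0.001,0.002,0.166,0.2],[0,0,0,-0.001,0.002,0.166,0.2],[0,0,0,-0.001,0.002,0.166,0.2],[0,0,0,-0.001,0.002,0.166,0.2]],
  ],
  force=35,
)

```text
t: 3.5
tool_pos: [0.5077, 0.3043, 0.0453]
tool_rot: [-2.886, -1.241, -0.005]
contact_force: [-2.1, 0.4, 6.6]
finger_gap: 0.0319
gripper_force: 33.9
```

Request:
drive_tool(
  steps=[
    [[0,0,0,0,0,-0.04,0.2],[0,0,0,0,0,-0.08,0.2],[0,0,0,0,0,-0.12,0.2],[0,0,0,0,0,-0.16,0.2],[0,0,0,0,0,-0.18,0.2],[0,0,0,0,0,-0.18,0.2]],
  ],
)

```text
t: 4.1
tool_pos: [0.5085, 0.3043, 0.227]
tool_rot: [-2.886, -1.24, -0.012]
contact_force: [-0.2, 0.4, -1.9]
finger_gap: 0.0319
gripper_force: 35.3
```

```bash
python3 - <<'E'
from h import *
p=wor([-.003,-.05,.22]); print(p); rel(p,-83); s=env.get_state(); print(s["q"].round(2),s["contact_force"],s["finger_gap"])
c=cam("scene"); u=proj(c,s["tool_pos"]).astype(int); print(u)
save("grip",cv2.resize(c[0][u[1]-60:u[1]+50,u[0]-60:u[0]+60],(600,550),interpolation=cv2.INTER_CUBIC))
E
```

```text
[ 0.63929032 -0.07298173  0.22      ]
shift [-0.1838  0.3546  0.0067] turn z 39.5 | tool [0.5085 0.3043 0.227 ] t 4.1
[-0.05  0.34 -0.71  1.65  0.24  1.23 -1.57] [-0.21154319  0.44432209 -1.91891303] 0.03193935576305662
[443 133]
```

View pics/grip.png

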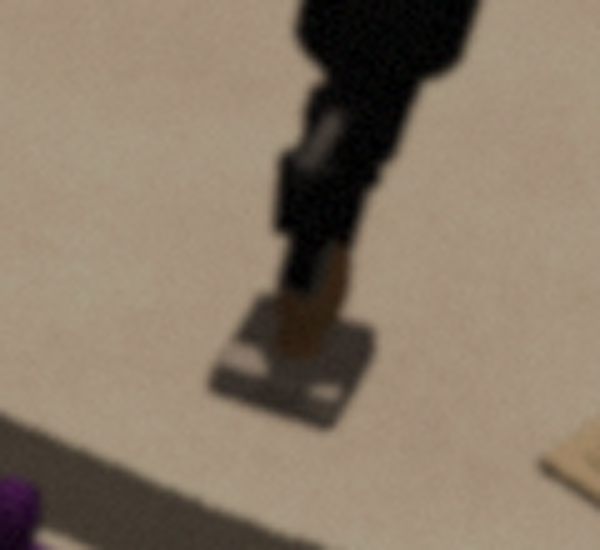

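The stamp is held upright, handle between the pads with the cutter clear below at about (290,360) in the crop. Moving it over the tin.

Request:
drive_tool(
  steps=[
    [[0,0,7,-0.018,0.035,0,0.2],[0,0,14,-0.037,0.071,0,0.2],[0,0,20,-0.055,0.106,0,0.2],[0,0,26,-0.074,0.142,0,0.2],[0,0,32,-0.092,0.177,0,0.2],[0,0,39,-0.11,0.213,0,0.2],[0,0,39,-0.129,0.248,0,0.2],[0,0,39,-0.147,0.284,0,0.2],[0,0,39,-0.165,0.32,0,0.2],[0,0,39,-0.178,0.345,0,0.2],[0,0,39,-0.184,0.355,0,0.2],[0,0,39,-0.184,0.355,0,0.2],[0,0,39,-0.184,0.355,0,0.2]],
  ],
)

```text
t: 5.45
tool_pos: [0.6368, -0.0723, 0.222]
tool_rot: [-3.133, -0.21, 0.003]
contact_force: [-0.6, 0.1, -2.8]
finger_gap: 0.0318
gripper_force: 35.3
```

```bash
python3 - <<'E'
from h import *
p=wor([-.003,-.05,.0485]); rel(p,-83); s=env.get_state(); print(s["contact_force"],s["finger_gap"],tin(s["tool_pos"]))
E
```

```text
shift [0.0027 0.0013 0.1735] turn z 0.7 | tool [ 0.6368 -0.0723  0.222 ] t 5.45
[-0.58721029  0.06673635 -2.7582739 ] 0.031805022379079846 [-0.00534289 -0.0490601   0.22204299]
```

Request:
drive_tool(
  steps=[
    [[0,0,0,0,0,0.04,0.2],[0,0,0,0,0,0.08,0.2],[0,0,0,0,0,0.12,0.2],[0,0,0,0,0,0.15,0.2],[0,0,0,0,0,0.165,0.2],[0,0,0,0,0,0.171,0.2],[0,0,0,0,0,0.174,0.2],[0,0,0,0,0,0.174,0.2]],
  ],
)

```text
t: 6.25
tool_pos: [0.6389, -0.0744, 0.0505]
tool_rot: [3.135, 0.207, 0.004]
contact_force: [0.4, -1.1, -1.9]
finger_gap: 0.0319
gripper_force: 35.3
```

Request:
drive_tool(
  steps=[
    [[0,0,0,0,0,0.001,0.2],[0,0,0,0,0,0.002,0.2],[0,0,0,0,0,0.003,0.2],[0,0,0,0,0,0.003,0.2]],
  ],
)

```text
t: 6.65
tool_pos: [0.639, -0.0746, 0.0485]
tool_rot: [3.134, 0.206, 0.004]
contact_force: [-2.1, 1.2, 7.1]
finger_gap: 0.0319
gripper_force: 36.3
```

Request:
drive_tool(
  steps=[
    [[0,0,0,0,0,0.0,0.4],[0,0,0,0,0,0.0,0.8],[0,0,0,0,0,0.0,0.8],[0,0,0,0,0,0.0,0.8],[0,0,0,0,0,0.0,0.8],[0,0,0,0,0,-0.03,0.8],[0,0,0,0,0,-0.07,0.8],[0,0,0,0,0,-0.11,0.8],[0,0,0,0,0,-0.15,0.8],[0,0,0,0,0,-0.19,0.6],[0,0,0,0,0,-0.23,0.2],[0,0,0,0,0,-0.27,0],[0,0,0,0,0,-0.28,0]],
  ],
)

```text
t: 7.95
tool_pos: [0.64, -0.0747, 0.3317]
tool_rot: [3.133, 0.206, 0.014]
contact_force: [0.8, -0.2, -0.4]
finger_gap: 0.0099
gripper_force: 0.0
```

```bash
python3 - <<'E'
from h import *
for z,x in((.32,.14),(.215,.14)): rel(wor([x,0,z]),-83)
s=env.get_state(); print(s["q"].round(2),s["contact_force"])
c=cam("top"); save("placed",cv2.resize(c[0][110:250,230:380],(600,560),interpolation=cv2.INTER_CUBIC))
E
```

```text
shift [ 0.1427 -0.0511  0.0129] turn z 0.5 | tool [ 0.64   -0.0747  0.3317] t 7.95
shift [ 0.1417 -0.0513  0.1179] turn z 0.5 | tool [ 0.64   -0.0747  0.3317] t 7.95
[ 0.36  0.35 -0.44  1.36  0.15  1.45 -1.5 ] [ 0.77038596 -0.23239517 -0.36993894]
```

View pics/placed.png

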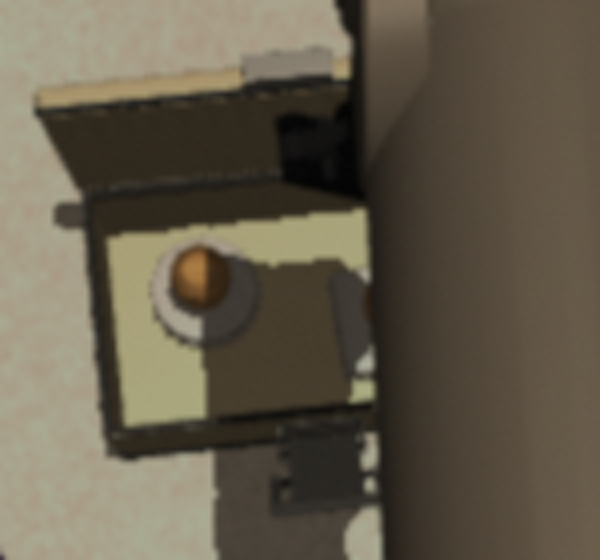

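The square stamp stands in the tin, partly visible at about (360,330) in the crop, with the round stamp upright at (205,285). Next: over the lid and down behind it.

Request:
drive_tool(
  steps=[
    [[0,0,0,0.045,0,-0.005,0],[0,0,0,0.09,0,-0.005,0],[0,0,0,0.138,0,0.0,0],[0,0,0,0.138,0,0.03,0],[0,0,0,0.138,0,0.07,0],[0,0,0,0.138,0,0.105,0],[0,0,0,0.138,0,0.107,0],[0,0,0,0.12,0,0.107,0],[0,0,0,0.105,0,0.107,0],[0,0,0,0.09,0,0.107,0],[0,0,0,0.08,0,0.107,0]],
  ],
)

```text
t: 9.1
tool_pos: [0.7171, -0.0645, 0.2205]
tool_rot: [3.134, 0.206, 0.004]
contact_force: [0.3, 0.3, 0.4]
finger_gap: -0.0001
gripper_force: 0.5
```

```bash
python3 - <<'E'
from h import *
s=env.get_state(); print(s["contact_force"],tin(s["tool_pos"]))
E
```

```text
[0.26202957 0.25945148 0.4285273 ] [ 0.07527645 -0.05135569  0.22053492]
```

Request:
drive_tool(
  steps=[
    [[0,0,0,-0.01,0,0,0],[0,0,0,-0.02,0,0,0],[0,0,0,-0.03,0,0,0],[0,0,0,-0.04,0,0,0],[0,0,0,-0.045,0,0,0],[0,0,0,-0.045,0,0,0],[0,0,0,-0.045,0,0,0],[0,0,0,-0.045,0,0,0],[0,0,0,-0.045,0,0,0],[0,0,0,-0.045,0,-0.03,0],[0,0,0,-0.045,0,-0.06,0]],
  ],
)

```text
t: 10.2
tool_pos: [0.6719, -0.0703, 0.2785]
tool_rot: [-3.134, -0.206, 0.004]
contact_force: [0.3, 0.2, -0.0]
finger_gap: -0.0001
gripper_force: 0.0
```

```bash
python3 - <<'E'
from h import *
s=env.get_state(); print(s["contact_force"],tin(s["tool_pos"]))
c=cam("scene"); save("lid",cv2.resize(c[0][130:270,250:410],(640,560),interpolation=cv2.INTER_CUBIC))
E
```

```text
[ 0.33445595  0.16694331 -0.01880682] [ 0.02970357 -0.05138323  0.27849205]
```

View pics/lid.png

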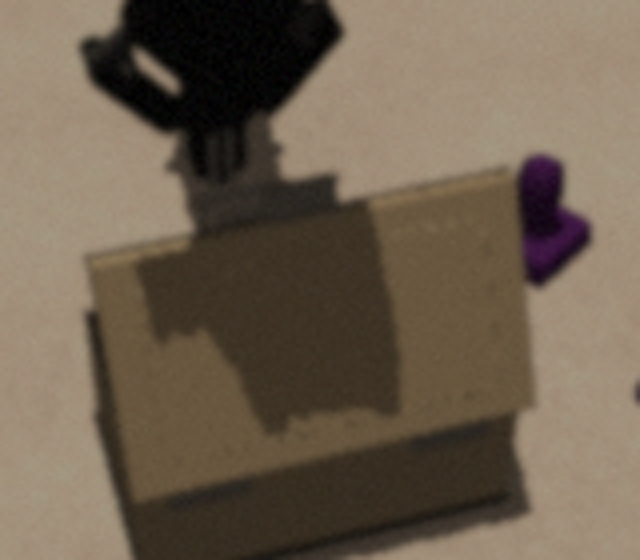

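The lid is down or nearly so. Its front edge runs (90,258)-(510,170) in the crop, and it may still be sinking. I'll back the tool off in front of the latch.

```bash
python3 - <<'E'
from h import *
rel(wor([-.185,0,.28]),-82.8); rel(wor([-.185,0,.14]),-82.8)
E
```

```text
shift [-0.2177 -0.0528  0.0037] turn z 0.3 | tool [ 0.6751 -0.07    0.2856] t 10.25
shift [-0.2189 -0.0529  0.1437] turn z 0.3 | tool [ 0.6751 -0.07    0.2856] t 10.25
```

Request:
drive_tool(
  steps=[
    [[0,0,0,-0.045,-0.011,0,0],[0,0,0,-0.09,-0.022,0,0],[0,0,0,-0.135,-0.033,0,0],[0,0,0,-0.18,-0.044,0,0],[0,0,0,-0.218,-0.053,0,0],[0,0,0,-0.218,-0.053,0,0],[0,0,0,-0.218,-0.053,0.04,0],[0,0,0,-0.218,-0.053,0.08,0],[0,0,0,-0.218,-0.053,0.12,0],[0,0,0,-0.218,-0.053,0.145,0],[0,0,0,-0.218,-0.053,0.145,0],[0,0,0,-0.218,-0.053,0.145,0]],
  ],
)

```text
t: 11.45
tool_pos: [0.4505, -0.0461, 0.1346]
tool_rot: [-3.134, -0.207, -0.001]
contact_force: [0.5, -0.7, 0.2]
finger_gap: -0.0
gripper_force: 0.0
```

```bash
python3 - <<'E'
from h import *
s=env.get_state(); print(s["contact_force"],tin(s["tool_pos"]),s["q"].round(2))
c=cam("scene"); t=cam("top")
X=lambda th,y:[.07-.146*np.cos(th)+.016*np.sin(th),y,.11+.146*np.sin(th)+.016*np.cos(th)]
for n,k in(("scene",c),("top",t)):
    for th in(0,.15): print(n,th,[proj(k,wor(X(th,y))).round(1) for y in(.123,-.123)])
    if 0: pass
a=c[0][150:250,250:410]; b=t[0][130:250,230:390]
save("lid2",np.hstack([cv2.resize(a,(400,250),interpolation=cv2.INTER_CUBIC),cv2.resize(b[:100],(400,250),interpolation=cv2.INTER_CUBIC)]))
save("lid3",np.vstack([cv2.resize(c[0][150:230,250:410],(560,280),interpolation=cv2.INTER_CUBIC),cv2.resize(t[0][165:245,230:390],(560,280),interpolation=cv2.INTER_CUBIC)]))
E
```

```text
[ 0.54444376 -0.73998039  0.22754919] [-0.18693078  0.00036317  0.13462272] [ 0.45  0.14 -0.48  2.06  0.08  0.95 -1.51]
scene 0 [array([360.2, 181.4]), array([267.7, 200.6])]
scene 0.15 [array([361.4, 176.5]), array([267.2, 195.8])]
top 0 [array([253.4, 221.6]), array([366.4, 210.5])]
top 0.15 [array([252.1, 218.7]), array([367.4, 207.4])]
```

View pics/lid3.png

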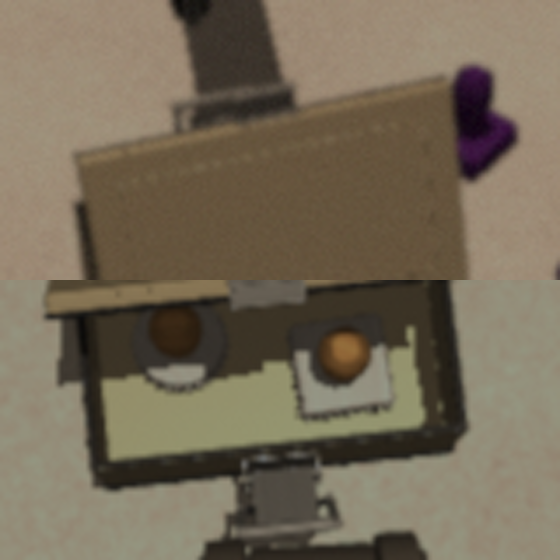

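The lid is still well open: the top view shows its front edge at about (243,171) in the full image, with both stamps upright inside. I'll work out its angle and whether it is still sinking.

```bash
python3 - <<'E'
from h import *
c=cam("scene"); t=cam("top")
X=lambda th,y,k:[.07-.146*np.cos(th)+k*np.sin(th),y,.11+.146*np.sin(th)+k*np.cos(th)]
for th in(1.4,1.3,1.2,1.1,1.0,.9): print(th,"top",proj(t,wor(X(th,.123,.0))).round(1),proj(t,wor(X(th,.123,.016))).round(1),"scene",proj(c,wor(X(th,.123,.016))).round(1),proj(c,wor(X(th,-.123,.016))).round(1))
rel(wor([.1,-.05,.28]),-82.8)
E
```

```text
1.4 top [240.4 152.6] [239.5 144.3] scene [386.7 181.7] [274.5 205.2]
1.3 top [241.2 160.2] [240.3 151.9] scene [384.  177.6] [273.1 200.7]
1.2 top [242.1 167.8] [241.1 159.6] scene [381.3 174.3] [271.9 196.8]
1.1 top [243.1 175.2] [242.  167.2] scene [378.8 171.5] [270.8 193.6]
1.0 top [244.1 182.3] [243.  174.6] scene [376.2 169.5] [269.8 191.1]
0.9 top [245.2 189. ] [244.  181.8] scene [373.9 168.1] [269.  189.4]
shift [ 0.2866  0.0517 -0.1432] turn z 0.3 | tool [ 0.4511 -0.0464  0.1358] t 11.65
```

Request:
drive_tool(
  steps=[
    [[0,0,0,0,0,-0.045,0],[0,0,0,0,0.01,-0.09,0],[0,0,0,0,0.02,-0.135,0],[0,0,0,0.02,0.03,-0.175,0],[0,0,0,0.065,0.04,-0.185,0],[0,0,0,0.11,0.055,-0.185,0],[0,0,0,0.155,0.055,-0.185,0],[0,0,0,0.2,0.055,-0.185,0],[0,0,0,0.245,0.055,-0.185,0],[0,0,0,0.272,0.055,-0.185,0],[0,0,0,0.272,0.055,-0.16,0],[0,0,0,0.272,0.055,-0.12,0],[0,0,0,0.272,0.055,-0.08,0],[0,0,0,0.272,0.055,-0.065,0],[0,0,0,0.255,0.055,-0.065,0],[0,0,0,0.24,0.055,-0.065,0],[0,0,0,0.225,0.055,-0.065,0],[0,0,0,0.21,0.055,-0.065,0],[0,0,0,0.195,0.055,-0.065,0],[0,0,0,0.185,0.055,-0.065,0]],
  ],
)

```text
t: 13.65
tool_pos: [0.6403, -0.077, 0.2013]
tool_rot: [3.134, 0.205, 0.005]
contact_force: [-0.1, -1.1, 0.5]
finger_gap: 0.0004
gripper_force: 0.0
```

Request:
drive_tool(
  steps=[
    [[0,0,0,-0.015,0,0,0],[0,0,0,-0.03,0,0,0],[0,0,0,-0.045,0,0,0],[0,0,0,-0.045,0,-0.02,0],[0,0,0,-0.045,0,-0.05,0],[0,0,0,-0.045,0,-0.08,0],[0,0,0,-0.045,0,-0.08,0],[0,0,0,-0.045,0,-0.08,0],[0,0,0,-0.045,0,-0.08,0],[0,0,0,-0.045,0,-0.08,0],[0,0,0,-0.045,0,-0.08,0]],
  ],
)

```text
t: 14.75
tool_pos: [0.5949, -0.0825, 0.2782]
tool_rot: [-3.135, -0.206, 0.003]
contact_force: [-0.6, 0.1, 0.8]
finger_gap: -0.0004
gripper_force: 0.0
```

```bash
python3 - <<'E'
from h import *
s=env.get_state(); print(s["contact_force"],tin(s["tool_pos"]),s["t"])
c=cam("scene"); c2=None
g=cv2.cvtColor(c[0],cv2.COLOR_RGB2GRAY).astype(int)
X=lambda th,y,k:[.07-.146*np.cos(th)+k*np.sin(th),y,.11+.146*np.sin(th)+k*np.cos(th)]
for th in(1,.8,.6,.4,.2,.1,0): print(th,proj(c,wor(X(th,.123,.016))).round(1),proj(c,wor(X(th,.123,.0))).round(1))
print(c[0][160:205,350].tolist())
E
```

```text
[-0.64564918  0.07300721  0.7747446 ] [-0.04820026 -0.05388854  0.27815212] 14.75
1 [376.2 169.5] [373.7 168.4]
0.8 [371.6 167.4] [369.4 167.6]
0.6 [367.6 167.8] [365.8 169.3]
0.4 [364.3 170.4] [363.  173.1]
0.2 [361.9 175.1] [360.9 178.6]
0.1 [360.9 178.1] [360.2 182. ]
0 [360.2 181.4] [359.7 185.7]
[[158, 138, 117], [156, 139, 118], [157, 138, 117], [155, 135, 115], [157, 138, 117], [156, 137, 118], [158, 140, 119], [159, 141, 118], [156, 139, 117], [159, 142, 120], [159, 139, 119], [157, 139, 117], [157, 139, 118], [158, 139, 118], [159, 138, 118], [157, 137, 117], [156, 135, 114], [154, 133, 114], [156, 137, 116], [155, 136, 117], [156, 137, 116], [159, 139, 118], [158, 138, 117], [156, 138, 117], [155, 136, 117], [155, 135, 114], [151, 129, 102], [148, 124, 93], [149, 125, 92], [146, 121, 88], [142, 117, 85], [143, 120, 89], [143, 120, 86], [147, 123, 90], [147, 122, 89], [146, 119, 88], [147, 123, 89], [147, 121, 87], [145, 121, 88], [147, 122, 89], [145, 121, 88], [147, 122, 89], [148, 123, 89], [148, 123, 90], [146, 122, 89]]
```

The lid is shut: its edge at column 350 is at row ~186, against a predicted 183.5 for shut and 180 at 0.1 rad. Next, go in front of the latch.

Request:
drive_tool(
  steps=[
    [[0,0,0,-0.045,-0.017,0,0],[0,0,0,-0.09,-0.035,0,0],[0,0,0,-0.137,-0.054,0,0],[0,0,0,-0.137,-0.054,0.01,0],[0,0,0,-0.137,-0.054,0.05,0],[0,0,0,-0.137,-0.054,0.095,0],[0,0,0,-0.137,-0.054,0.135,0],[0,0,0,-0.137,-0.054,0.147,0],[0,0,0,-0.137,-0.054,0.147,0],[0,0,0,-0.137,-0.054,0.147,0]],
  ],
)

```text
t: 15.8
tool_pos: [0.4542, -0.0469, 0.1335]
tool_rot: [3.135, 0.206, 0.004]
contact_force: [-0.7, -0.5, 0.8]
finger_gap: -0.0001
gripper_force: 0.0
```

```bash
python3 - <<'E'
from h import *
s=env.get_state(); print(s["contact_force"],tin(s["tool_pos"]),s["t"])
c=cam("scene"); t=cam("top")
for col in(262,270,345,352):
    print("top",col,t[0][200:232,col].mean(1).astype(int).tolist())
for th,k in((0,.016),(0,0)):
    print([proj(t,wor([-.076,y,.11+k])).round(1) for y in(.123,-.123)])
for z in (.137,):
  for y in(.029,0,-.029): print("bar scene",proj(c,wor([-.116,y,.137])).round(1),"top",proj(t,wor([-.116,y,.137])).round(1))
print("scene bar cols",[c[0][168:192,x].mean(1).astype(int).tolist() for x in(304,312,320)])
E
```

```text
[-0.69157557 -0.54612539  0.79805517] [-0.18333777 -0.00091352  0.13348405] 15.8
top 262 [123, 121, 120, 117, 112, 105, 107, 113, 120, 126, 127, 127, 127, 127, 127, 127, 128, 127, 113, 72, 34, 30, 29, 23, 34, 96, 129, 132, 133, 134, 132, 132]
top 270 [126, 126, 127, 127, 127, 128, 128, 128, 127, 127, 127, 128, 128, 127, 128, 128, 127, 115, 77, 35, 29, 28, 25, 44, 98, 129, 132, 130, 130, 132, 133, 133]
top 345 [130, 129, 129, 130, 130, 130, 130, 130, 130, 117, 76, 33, 28, 30, 24, 35, 95, 129, 132, 133, 133, 133, 134, 134, 131, 132, 133, 134, 133, 131, 128, 128]
top 352 [121, 120, 129, 131, 130, 130, 131, 129, 111, 72, 34, 25, 29, 25, 34, 94, 128, 131, 132, 133, 133, 132, 130, 130, 130, 129, 129, 131, 132, 131, 129, 128]
[array([253.4, 221.6]), array([366.4, 210.5])]
[array([254.3, 222.3]), array([365.5, 211.4])]
bar scene [321.4 175.1] top [298.5 235.4]
bar scene [310.7 177.3] top [312. 234.]
bar scene [300.  179.4] top [325.5 232.7]
scene bar cols [[80, 89, 92, 93, 92, 99, 108, 121, 122, 118, 106, 90, 81, 88, 92, 80, 75, 86, 100, 108, 107, 104, 96, 80], [50, 52, 52, 49, 50, 50, 52, 60, 77, 80, 68, 52, 45, 42, 48, 61, 75, 83, 83, 84, 81, 65, 47, 54], [47, 50, 50, 52, 48, 56, 67, 79, 74, 60, 48, 46, 49, 48, 54, 55, 57, 54, 60, 63, 55, 50, 67, 82]]
```

Request:
drive_tool(
  steps=[
    [[0,0,0,0.02,0,0.006,0],[0,0,0,0.04,0,0.006,0],[0,0,0,0.05,0,0.006,0],[0,0,0,0.056,0,0.006,0],[0,0,0,0.062,0,0.006,0],[0,0,0,0.068,0,0.006,0],[0,0,0,0.074,0,0.006,0],[0,0,0,0.08,0,0.006,0],[0,0,0,0.085,0,0.005,0],[0,0,0,0.09,0,0.003,0],[0,0,0,0.09,0,0.003,0]],
  ],
)

```text
t: 17.0
tool_pos: [0.5427, -0.0349, 0.1295]
tool_rot: [-3.135, -0.206, -0.002]
contact_force: [0.1, -0.5, -0.0]
finger_gap: 0.0
gripper_force: 0.0
```

```bash
sed -i 's/^C=.*/C=np.array([.6405,-.0225,0]); yaw=np.radians(7.2)/' h.py; python3 - <<'E'
from h import *
s=env.get_state(); print(s["contact_force"],tin(s["tool_pos"]),s["t"])
E
```

```text
[ 0.1281977  -0.50471272 -0.02202594] [-9.85554630e-02 -4.13650433e-05  1.29474728e-01] 17.0
```

Request:
drive_tool(
  steps=[
    [[0,0,0,0,0,-0.03,0],[0,0,0,0,0,-0.065,0],[0,0,0,-0.032,0,-0.065,0],[0,0,0,-0.032,0,-0.065,0],[0,0,0,-0.032,0,-0.065,0]],
  ],
)

```text
t: 17.5
tool_pos: [0.5096, -0.0396, 0.1941]
tool_rot: [3.134, 0.205, 0.0]
contact_force: [-0.1, 0.1, -0.2]
finger_gap: 0.0003
gripper_force: 0.0
```

```bash
python3 - <<'E'
from h import *
s=env.get_state(); print(s["contact_force"],tin(s["tool_pos"]),s["t"])
c=cam("scene");t=cam("top")
for nm,p in(("bar lid edge",[-.073,0,.130]),("bar stop",[-.118,0,.136])): print(nm,"scene",(proj(c,wor(p))-[270,155])*5.6,"top",(proj(t,wor(p))-[260,190])*5.6+[0,280])
save("bail",np.vstack([cv2.resize(c[0][155:205,270:370],(560,280),interpolation=cv2.INTER_CUBIC),cv2.resize(t[0][190:240,260:360],(560,280),interpolation=cv2.INTER_CUBIC)]))
E
```

```text
[-0.1208565   0.08508205 -0.23848726] [-0.13205733 -0.00058209  0.19414154] 17.5
bar lid edge scene [255.59649232 206.0531033 ] top [279.18272188 405.27308495]
bar stop scene [229.40791347 129.8588081 ] top [290.8054319  520.17453369]
```

View pics/bail.png

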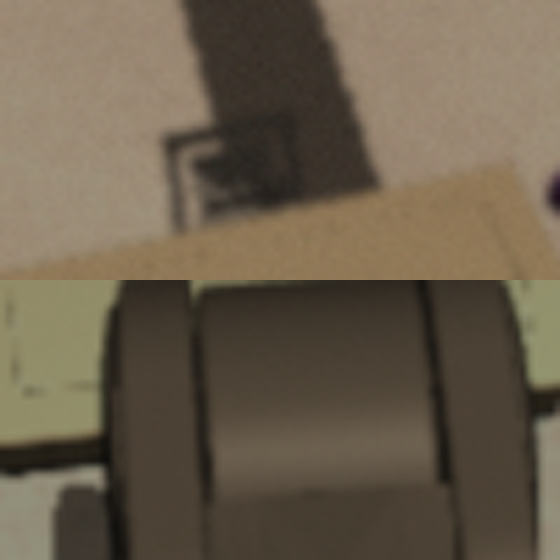

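The scene crop shows the loop still leaning outward, bar at about (230,130) in the crop, which is its stop. The fingertips passed over it, so it sits lower than I assumed (the triangulated z of about 0.129 agrees). Retrying about 10 mm lower and rising during the push.

Request:
drive_tool(
  steps=[
    [[0,0,0,-0.045,0,0,0],[0,0,0,-0.053,0,0.04,0],[0,0,0,-0.053,0,0.073,0],[0,0,0,-0.053,0,0.075,0],[0,0,0,-0.03,0,0.075,0],[0,0,0,-0.015,0,0.075,0],[0,0,0,-0.01,0,0.075,0]],
  ],
)

```text
t: 18.3
tool_pos: [0.5031, -0.0398, 0.1203]
tool_rot: [-3.134, -0.207, -0.005]
contact_force: [-0.5, 0.2, -0.7]
finger_gap: -0.0003
gripper_force: 0.0
```

Request:
drive_tool(
  steps=[
    [[0,0,0,0.005,0,0,0],[0,0,0,0.01,0,-0.0,0],[0,0,0,0.01,0,-0.0,0]],
  ],
)

```text
t: 18.6
tool_pos: [0.5105, -0.0392, 0.1194]
tool_rot: [3.135, 0.206, 0.001]
contact_force: [-0.3, 0.2, 0.2]
finger_gap: 0.0004
gripper_force: 0.0
```

```bash
cat >> h.py <<'E'
def model(q,phi):
    "lever angle q, loop direction phi outward from straight down -> bar, tip in tin frame"
    p=np.array([-.086-.018*np.sin(q-.4),0,.076-.018*np.cos(q-.4)])
    return p+.055*np.array([-np.sin(phi),0,-np.cos(phi)])
def look():
    s=env.get_state(); print("F",s["contact_force"].round(1),"tin",tin(s["tool_pos"]).round(4),"t",round(s["t"],2))
    c=cam("scene"); g=c[0].mean(2)
    for o in(-.027,.0,.027):
        for nm,p in(("top of loop",[-.123,o,.13]),):
            u,v=proj(c,wor(p)).round().astype(int); print(o,(u,v),"rows",v-12,"..",g[v-12:v+22,u].astype(int).tolist())
E
python3 -c "
from h import *
look()"
```

```text
F [-0.3  0.2  0.2] tin [-0.1311 -0.0003  0.1194] t 18.6
-0.027 (np.int64(301), np.int64(181)) rows 169 .. [98, 111, 118, 121, 129, 132, 136, 135, 124, 101, 66, 49, 61, 72, 82, 89, 84, 84, 81, 82, 82, 82, 84, 81, 81, 86, 95, 101, 109, 115, 116, 116, 113, 115]
0.0 (np.int64(310), np.int64(179)) rows 167 .. [19, 22, 22, 22, 22, 24, 21, 23, 25, 32, 37, 38, 40, 42, 46, 42, 39, 39, 38, 40, 41, 48, 60, 62, 53, 64, 83, 94, 102, 114, 118, 117, 118, 118]
0.027 (np.int64(320), np.int64(177)) rows 165 .. [48, 52, 51, 52, 47, 51, 51, 52, 50, 44, 43, 38, 37, 38, 43, 43, 48, 46, 48, 49, 49, 42, 42, 36, 34, 42, 58, 83, 101, 114, 116, 115, 114, 114]
```

Request:
drive_tool(
  steps=[
    [[0,0,0,0.004,0,0,0],[0,0,0,0.008,0,-0.002,0],[0,0,0,0.012,0,-0.004,0],[0,0,0,0.012,0,-0.004,0]],
  ],
)

```text
t: 19.05
tool_pos: [0.5229, -0.0375, 0.1236]
tool_rot: [-3.135, -0.206, -0.002]
contact_force: [0.6, 0.2, 0.0]
finger_gap: -0.0001
gripper_force: 0.0
```

```bash
python3 -c "
from h import *
look()"
```

```text
F [0.6 0.2 0. ] tin [-0.1185 -0.0002  0.1236] t 19.05
-0.027 (np.int64(301), np.int64(181)) rows 169 .. [84, 97, 112, 117, 126, 131, 135, 136, 127, 101, 68, 51, 60, 74, 81, 79, 78, 78, 76, 76, 73, 74, 75, 72, 75, 79, 84, 96, 108, 114, 115, 117, 117, 116]
0.0 (np.int64(310), np.int64(179)) rows 167 .. [13, 19, 23, 24, 26, 25, 28, 26, 24, 26, 30, 32, 40, 43, 45, 39, 38, 39, 41, 41, 41, 45, 48, 45, 45, 63, 78, 93, 105, 112, 116, 120, 117, 120]
0.027 (np.int64(320), np.int64(177)) rows 165 .. [45, 50, 52, 48, 50, 52, 51, 49, 48, 48, 41, 42, 42, 42, 41, 45, 46, 44, 49, 50, 46, 43, 41, 39, 36, 35, 45, 66, 95, 111, 117, 115, 114, 114]
```

```bash
python3 -c "
from h import *
s=env.get_state(); c=cam('scene'); g=c[0].mean(2)
print('TCP',proj(c,s['tool_pos']).round(1),[ (q,proj(c,wor(model(q,q+.49)+[0,o,0])).round(1).tolist()) for q in (2.1,2.25,2.4) for o in(.029,-.029)])
print('   ',list(range(294,330,2)))
for v in range(166,200): print(v,''.join('%4d'%x for x in g[v,294:330:2]))
"
```

```text
TCP [310.9 181.4] [(2.1, [320.1, 175.3]), (2.1, [299.0, 179.5]), (2.25, [320.9, 175.5]), (2.25, [299.6, 179.8]), (2.4, [321.9, 176.3]), (2.4, [300.4, 180.7])]
    [294, 296, 298, 300, 302, 304, 306, 308, 310, 312, 314, 316, 318, 320, 322, 324, 326, 328]
166  132 111  65  23   9   9   9   9   9   6  11  18  45  52  53  56 108 134
167  134 127 102  54  25  23  11   8  14  13  14  19  44  52  50  54 101 134
168  135 130 123  89  42  39  13   7  17  16  15  21  47  50  51  49  86 126
169  134 133 131 110  59  40  13   6  22  18  21  26  48  49  50  49  69 119
170  135 136 135 123  68  46   9  11  25  23  17  25  48  50  49  48  59 111
171  135 135 133 127  85  47  15  11  26  21  23  26  50  53  46  50  54 106
172  136 137 136 129  97  49  16  14  27  20  19  26  48  52  51  51  50 100
173  136 137 137 132 108  56  18  11  28  21  22  24  49  50  46  48  53  90
174  137 135 135 137 121  59  24  11  24  23  23  28  46  44  47  51  50  76
175  136 137 136 137 127  71  34  16  28  21  30  34  42  44  45  51  50  65
176  138 136 136 135 132  79  39  21  29  18  32  39  37  41  43  48  49  57
[... 1071 characters left out ...]
 66  72
191  140 141 138  99  82 119  64  48  47  38  36  34  35  44  64  78  91  96
192  140 141 140 102  82 119  74  52  59  48  43  39  50  66  90 100 108 114
193  141 140 139 102  78 121  87  73  78  71  68  60  81  91 108 114 117 117
194  140 138 139 110  76 119  95  86  93  95  96  91 103 113 118 116 116 115
195  138 138 137 115  84 113 104 105 105 110 113 112 111 118 119 118 117 113
196  139 136 133 116  94 113 111 114 116 115 116 117 118 117 117 115 118 116
197  135 128 127 116 108 114 118 116 117 118 116 117 116 116 120 115 115 114
198  127 120 121 119 116 118 116 119 117 119 116 116 117 116 120 119 116 116
199  123 118 115 118 118 117 117 118 118 117 114 116 117 116 117 119 118 118
```

Request:
drive_tool(
  steps=[
    [[0,0,0,0.005,0,-0.002,0],[0,0,0,0.01,0,-0.005,0],[0,0,0,0.014,0,-0.007,0],[0,0,0,0.014,0,-0.007,0]],
  ],
)

```text
t: 19.55
tool_pos: [0.5369, -0.0357, 0.1306]
tool_rot: [-3.135, -0.206, -0.002]
contact_force: [-0.3, -0.2, 0.8]
finger_gap: -0.0
gripper_force: 0.0
```

```bash
cat >> h.py <<'E'
def dump(r=(168,198),cc=(294,330)):
    c=cam('scene'); g=c[0].mean(2); s=env.get_state()
    print("F",s["contact_force"].round(1),"tin",tin(s["tool_pos"]).round(4),'TCP px',proj(c,s['tool_pos']).round(1),s["t"])
    print('   ',''.join('%4d'%x for x in range(cc[0],cc[1],2)))
    for v in range(*r): print(v,''.join('%4d'%x for x in g[v,cc[0]:cc[1]:2]))
E
python3 -c "
from h import *
dump()"
```

```text
F [-0.9  0.2 -1. ] tin [-1.050e-01 -1.000e-04  1.303e-01] TCP px [312.3 183.1] 19.6
     294 296 298 300 302 304 306 308 310 312 314 316 318 320 322 324 326 328
168  132 128 109  66  18   7  13   2   7   1  10   4  29  47  52  57  89 131
169  138 136 127  97  34  23  21   4   3  12  17  15  29  50  49  53  75 127
170  137 136 135 118  61  44  33  11  14  20  23  20  28  48  51  53  62 116
171  137 135 134 127  80  48  33   5  16  22  25  21  31  49  47  47  60 111
172  138 137 136 130  92  51  36  11  15  25  27  21  35  50  50  49  54 102
173  134 139 138 132  98  55  35   2  15  27  23  20  30  49  50  49  54  91
174  136 137 138 134 111  56  38  11  17  24  19  20  28  43  49  51  50  78
175  140 137 137 136 119  63  44  16  14  28  22  15  29  41  42  50  51  65
176  135 138 138 137 126  70  44  17  16  27  27  22  30  41  40  50  49  56
177  140 135 135 132 125  78  46  19  20  23  25  28  38  41  43  50  53  56
178  136 133 130 124 117  77  43  31  22  28  26  35  41  43  43  47  50  52
179  137 134 121 105  98  69  41  32  33  30  30  37  45  45  43  48  52  53
180  138 135 11
[... 670 characters left out ...]
 51  51
189  136 138 139  93  88 102  51  39  37  39  37  37  38  36  36  48  50  51
190  139 139 140  98  84 110  54  37  37  36  35  36  39  35  39  48  51  50
191  140 141 140 101  83 117  60  37  37  36  35  34  34  36  36  47  48  45
192  141 140 139 106  80 116  63  39  39  40  36  39  37  35  41  43  46  47
193  142 141 139 104  77 118  74  49  53  57  39  38  38  42  43  45  46  54
194  140 141 139 109  78 117  82  73  78  83  54  46  44  43  45  60  67  80
195  141 141 137 116  83 115  95  98 100 105  76  57  43  45  53  77  91  98
196  139 137 137 117  93 112 109 113 115 115  99  72  49  53  68  99 109 112
197  132 125 128 115 106 117 117 119 117 120 112  94  65  75  97 111 118 116
```

Request:
drive_tool(
  steps=[
    [[0,0,0,0.005,0,-0.003,0],[0,0,0,0.01,0,-0.005,0],[0,0,0,0.015,0,-0.005,0],[0,0,0,0.02,0,-0.005,0],[0,0,0,0.022,0,-0.005,0],[0,0,0,0.022,0,-0.005,0]],
  ],
)

```text
t: 20.2
tool_pos: [0.5578, -0.0329, 0.1349]
tool_rot: [-3.135, -0.206, 0.0]
contact_force: [-0.5, -0.1, -0.0]
finger_gap: 0.0
gripper_force: 0.0
```

```bash
python3 -c "
from h import *
dump((174,204))"
```

```text
F [ 0.8 -0.5 -0.6] tin [-0.0836  0.      0.1349] TCP px [314.5 187.6] 20.25
     294 296 298 300 302 304 306 308 310 312 314 316 318 320 322 324 326 328
174  138 138 133 124  66  30  30  29  10   8  17  17  17  19  46  50  53  91
175  138 138 138 132  83  44  46  35   9   7  21  18  23  20  43  51  53  79
176  141 137 135 135 100  56  57  39   5  12  27  21  23  19  41  49  51  73
177  137 136 134 135 110  71  72  50   9  15  27  20  23  19  38  50  51  65
178  138 135 130 122 109  86  78  55  13  18  25  20  20  15  40  49  54  55
179  136 134 121 104  96  83  74  49  13  12  29  15  22  22  39  47  52  53
180  138 135 118  87  85  78  63  43  19  16  24  20  24  25  40  50  51  52
181  135 137 118  76  84  88  52  44  27  16  27  22  30  34  44  47  52  50
182  138 138 125  80  97  92  52  41  28  24  29  22  33  43  42  49  52  52
183  138 137 128  83 104  83  47  43  33  32  33  22  42  48  41  48  52  52
184  140 140 129  84 106  78  48  47  37  35  33  27  46  48  39  49  50  52
185  138 138 132  85 105  89  58  61  43  42  36  36  44  47  41  48  49  50
186  140 137 131  89 10
[... 662 characters left out ...]
 43  43
195  138 138 138 113  80 105  86  64  51  43  43  44  45  41  44  43  44  42
196  141 135 128 104  81  93 103  94  76  52  44  43  43  42  44  44  44  42
197  137 127 110  94  93 101 111 110  98  73  49  46  45  43  45  43  46  43
198  127 119 105 100 108 111 117 118 113  97  69  52  46  46  46  43  43  45
199  120 118 114 113 117 119 113 118 115 112  93  65  47  42  46  46  45  50
200  120 119 117 116 115 120 114 117 119 117 116  86  47  47  47  43  57  70
201  121 116 121 119 117 118 115 119 120 119 117  97  59  46  45  52  81  98
202  118 116 117 117 118 118 117 119 120 120 121 112  77  57  63  73 102 116
203  114 116 119 118 116 118 117 118 118 118 120 118  98  82  91  97 113 115
```

The loop's corner stayed at about (300,181), so the fingers went over it again. I'll retry lower, in small steps, with the force as feedback.

Request:
drive_tool(
  steps=[
    [[0,0,0,0,0,-0.04,0],[0,0,0,-0.045,0,-0.05,0],[0,0,0,-0.09,0,-0.05,0],[0,0,0,-0.107,0,-0.05,0],[0,0,0,-0.107,0,-0.02,0],[0,0,0,-0.107,0,0.022,0],[0,0,0,-0.107,0,0.026,0],[0,0,0,-0.08,0,0.026,0],[0,0,0,-0.065,0,0.026,0],[0,0,0,-0.06,0,0.026,0]],
  ],
)

```text
t: 21.25
tool_pos: [0.5004, -0.0404, 0.1105]
tool_rot: [-3.134, -0.207, -0.004]
contact_force: [-0.9, 0.1, -0.1]
finger_gap: -0.0
gripper_force: 0.0
```

```bash
python3 -c "
from h import *
dump((170,196))"
```

```text
F [0.8 0.4 0.4] tin [-0.1415 -0.0002  0.1102] TCP px [308.8 179.2] 21.3
     294 296 298 300 302 304 306 308 310 312 314 316 318 320 322 324 326 328
170  136 136 136 124  64  17  18  29  22  21  29  48  52  50  50  51  59 110
171  134 138 135 127  77  22  12  24  18  22  34  48  53  53  49  51  51 106
172  134 137 136 130  94  29  12  26  23  28  35  47  52  51  48  51  53 102
173  135 137 133 131 107  45  20  27  22  29  42  51  50  50  49  49  53  88
174  137 136 134 134 118  54  30  26  25  39  45  48  49  47  46  48  51  74
175  140 136 135 135 123  62  36  31  29  42  43  45  41  42  42  50  51  65
176  137 137 136 137 126  68  45  34  32  41  39  42  40  41  42  50  51  56
177  137 136 133 132 121  72  42  38  37  44  42  42  39  41  43  50  51  53
178  137 135 131 120 112  67  44  39  39  41  43  41  43  39  42  48  49  50
179  134 132 121 106  96  60  41  40  40  44  46  44  45  45  39  48  48  50
180  135 131 115  89  83  64  44  42  44  45  44  40  44  46  42  50  49  53
181  136 135 117  75  85  85  49  45  42  43  42  40  45  43  41  48  51  49
182  139 138 123  79  91  8
[... 350 characters left out ...]
 52  49
187  137 138 134  93 102 107  72  47  40  45  52  52  67  58  42  46  53  52
188  139 139 140  99  97 109  81  61  53  53  65  51  63  53  40  46  49  51
189  137 138 137 102  92 110  84  76  65  52  57  49  48  52  47  49  53  54
190  136 139 138 100  92 118  83  67  57  48  52  52  53  65  59  56  67  70
191  137 140 138 102  89 120  80  56  53  51  61  68  71  82  81  77  93  96
192  137 140 139 104  86 120  82  58  64  74  77  86  87  95 101  99 106 110
193  139 139 136 107  84 121  88  75  86  91  92  96 101 106 114 111 117 116
194  138 139 140 111  82 117  93  89  97 102 104 110 109 115 117 117 115 115
195  137 139 136 115  84 114 102 105 107 110 113 117 114 118 117 115 120 113
```

Request:
drive_tool(
  steps=[
    [[0,0,0,0.005,0,0,0],[0,0,0,0.01,0,0,0],[0,0,0,0.015,0,0,0],[0,0,0,0.015,0,0,0]],
  ],
)

```text
t: 21.7
tool_pos: [0.5136, -0.0388, 0.1093]
tool_rot: [3.135, 0.206, 0.001]
contact_force: [0.0, 0.3, -0.6]
finger_gap: -0.0004
gripper_force: 0.0
```

```bash
python3 -c "
from h import *
dump((170,196))"
```

```text
F [-0.4  0.5 -0.4] tin [-0.1285 -0.0002  0.1092] TCP px [310.  182.7] 21.75
     294 296 298 300 302 304 306 308 310 312 314 316 318 320 322 324 326 328
170  136 132 117  90  48  24   8  13  21  23  14  41  52  49  47  51  72 126
171  133 137 130 117  66  32  10  17  21  22  18  41  51  52  51  51  71 120
172  133 136 134 127  78  33   9  19  23  22  19  39  54  52  50  52  62 108
173  134 136 134 129  91  36   8  21  19  23  16  38  50  53  50  51  56  93
174  135 137 137 134  94  40   8  21  21  22  14  37  48  52  50  50  51  80
175  137 135 134 135 100  45  17  16  24  22  18  38  50  48  49  51  49  76
176  138 137 136 137 112  52  22  17  21  21  22  39  49  43  44  46  52  73
177  137 137 134 137 119  62  27  24  24  25  32  41  40  40  41  47  48  59
178  135 134 134 135 125  69  37  28  28  30  36  41  41  42  42  46  49  55
179  136 132 133 135 124  77  44  37  32  36  41  38  37  42  37  46  50  51
180  135 132 135 125 115  77  41  38  37  38  37  39  39  45  42  46  50  50
181  138 134 131 113  99  67  42  38  37  37  37  39  44  48  42  45  49  49
182  138 136 132 102  8
[... 354 characters left out ...]
 50  49
187  139 137 137 100  83  92  44  41  42  37  40  39  41  38  37  45  52  50
188  138 139 138 102  81  94  49  52  50  39  39  38  38  35  38  45  51  52
189  138 139 137 103  76 100  56  62  60  39  37  36  36  38  39  46  53  56
190  138 140 138 108  80 109  68  59  57  36  33  36  37  39  44  54  66  74
191  140 140 139 106  78 117  73  49  53  40  38  44  43  56  67  74  92  97
192  139 140 137 112  76 119  79  56  62  51  48  62  66  83  93 100 108 111
193  139 140 140 112  74 114  86  74  80  77  71  83  92 102 113 112 115 118
194  139 140 138 118  73 111  96  89  93 101 100 102 114 114 117 116 118 113
195  138 139 137 119  82 108 101 104 104 112 113 116 117 117 116 114 117 113
```

It's moving now: the loop corner went from row 180 to about 183. Continuing the push with a slight rise.

Request:
drive_tool(
  steps=[
    [[0,0,0,0.005,0,0,0],[0,0,0,0.01,0,-0.001,0],[0,0,0,0.014,0,-0.003,0],[0,0,0,0.018,0,-0.006,0],[0,0,0,0.022,0,-0.009,0],[0,0,0,0.022,0,-0.009,0]],
  ],
)

```text
t: 22.35
tool_pos: [0.536, -0.0358, 0.1188]
tool_rot: [-3.135, -0.206, -0.003]
contact_force: [0.4, 0.3, -0.0]
finger_gap: -0.0002
gripper_force: 0.0
```

```bash
python3 -c "
from h import *
dump((174,200))"
```

```text
F [ 0.7 -0.   0.1] tin [-0.106  -0.0002  0.1184] TCP px [312.2 186.1] 22.4
     294 296 298 300 302 304 306 308 310 312 314 316 318 320 322 324 326 328
174  137 137 134 127  79  46  34   6  11  27  24  20  32  50  49  55  51  89
175  137 136 136 135  91  51  36  13  14  22  25  21  33  46  49  50  52  79
176  137 138 136 139 101  55  38   2  14  25  25  22  33  48  51  53  52  70
177  138 136 136 138 113  61  37  10  17  22  25  17  33  48  51  50  47  62
178  136 134 134 139 123  73  42  14  15  25  25  20  33  50  50  52  48  58
179  136 133 135 135 130  81  48  18  17  25  22  25  41  50  54  49  48  52
180  137 134 133 138 133  91  51  30  20  25  25  31  40  52  55  50  49  52
181  138 134 137 135 133  96  51  34  26  28  27  33  45  52  52  49  51  53
182  138 139 135 139 133  94  51  37  31  35  31  36  42  51  51  54  49  51
183  138 138 138 137 130  86  44  39  38  33  35  40  45  51  48  51  52  50
184  140 140 139 139 131  81  43  41  40  41  37  39  45  52  51  52  51  50
185  138 138 137 137 133  92  46  44  39  39  40  38  46  52  49  51  49  51
186  141 140 135 141 134
[... 353 characters left out ...]
 40  41
191  140 140 142 139 136 120  70  66  74  58  39  38  38  41  39  38  39  40
192  141 140 142 140 134 116  80  81  84  63  44  39  37  40  40  42  42  47
193  142 139 139 139 133 104  87  80  72  64  40  39  39  43  43  44  51  61
194  141 140 140 137 126  86  75  77  69  77  48  41  43  44  43  56  72  86
195  140 141 138 135 121  80  77  95  92  95  66  48  45  44  58  78  95 102
196  139 137 136 127 117  97  98 114 109 111  89  65  49  58  81 101 112 113
197  134 129 128 121 116 112 116 117 117 115 108  86  69  81 101 111 116 116
198  125 120 121 118 118 118 116 120 119 118 113 106  98 104 113 113 118 120
199  118 116 119 119 119 117 118 116 116 120 119 113 112 114 117 117 119 116
```

The loop has gone over: its posts have left column 300 and the bar now shows at rows 193-195 at the keeper. Next I press the lever from above.

Request:
drive_tool(
  steps=[
    [[0,0,0,0,0,-0.03,0],[0,0,0,0,0,-0.055,0],[0,0,0,-0.028,0,-0.055,0],[0,0,0,-0.028,0,-0.055,0],[0,0,0,-0.028,0,-0.03,0],[0,0,0,-0.028,0,-0.01,0],[0,0,0,-0.028,0,0.0,0],[0,0,0,-0.028,0,0.008,0],[0,0,0,-0.028,0,0.016,0],[0,0,0,-0.028,0,0.02,0]],
  ],
)

```text
t: 23.4
tool_pos: [0.5072, -0.0396, 0.0977]
tool_rot: [-3.135, -0.206, 0.0]
contact_force: [0.2, 0.3, -0.5]
finger_gap: -0.0002
gripper_force: 0.0
```

```bash
python3 -c "
from h import *
dump((172,204))"
```

```text
F [-0.8 -0.1 -0.9] tin [-0.1348 -0.0003  0.0974] TCP px [309.4 184.2] 23.45
     294 296 298 300 302 304 306 308 310 312 314 316 318 320 322 324 326 328
172  133 134 119  96  51  22   4  20  16  23  21  45  51  51  49  50  65 118
173  133 135 129 112  58  25  12  20  22  27  25  47  53  51  48  50  56 108
174  136 137 134 122  68  30  12  22  18  28  22  46  52  51  50  50  55 108
175  137 136 134 128  83  28   8  26  24  29  24  47  50  47  51  51  54 102
176  136 135 135 135  97  39  10  21  24  26  21  47  50  52  52  48  51  86
177  136 134 135 138 111  45  17  26  23  28  28  49  48  52  52  52  52  65
178  137 134 136 137 125  64  19  27  22  29  39  51  52  48  51  51  50  56
179  136 132 132 137 129  79  27  26  21  28  45  48  49  54  53  51  50  54
180  137 134 134 134 134  87  39  33  26  32  44  41  44  50  49  50  48  54
181  136 135 135 136 134  86  46  37  32  34  42  43  47  52  49  52  55  53
182  138 135 137 134 128  82  47  39  36  37  37  39  46  50  49  52  51  51
183  136 138 137 138 126  72  41  37  38  40  41  39  45  51  49  49  52  50
184  139 137 137 138 12
[... 816 characters left out ...]
117 114
195  138 138 138 131 118  80  83  92  90 104 113 111 116 117 116 118 118 111
196  137 138 137 126 114  97 101 109 109 113 117 118 117 113 115 114 117 114
197  133 130 128 119 115 110 113 116 117 117 118 118 117 112 113 116 118 116
198  128 119 119 118 116 116 116 117 118 117 116 117 115 115 113 117 117 117
199  121 116 119 117 115 116 115 116 117 119 117 116 117 114 116 117 117 118
200  116 118 116 118 116 114 112 117 116 117 115 115 116 118 116 120 117 117
201  115 116 115 116 114 116 111 118 117 117 118 117 116 117 119 118 118 116
202  117 111 118 118 117 117 117 118 118 115 116 117 118 119 118 117 117 115
203  115 112 116 118 119 117 118 119 116 117 117 114 116 116 116 118 116 117
```

Request:
drive_tool(
  steps=[
    [[0,0,0,0,0,-0.03,0],[0,0,0,0,0,-0.063,0],[0,0,0,0.027,0,-0.063,0],[0,0,0,0.027,0,-0.063,0],[0,0,0,0.027,0,-0.03,0],[0,0,0,0.026,0,-0.018,0],[0,0,0,0.025,0,-0.01,0],[0,0,0,0.024,0,-0.003,0],[0,0,0,0.018,0,0.002,0],[0,0,0,0.013,0,0.007,0],[0,0,0,0.01,0,0.012,0],[0,0,0,0.007,0,0.016,0],[0,0,0,0.007,0,0.016,0]],
  ],
)

```text
t: 24.75
tool_pos: [0.5131, -0.039, 0.0816]
tool_rot: [3.135, 0.206, -0.002]
contact_force: [-0.5, -1.4, -0.7]
finger_gap: 0.0001
gripper_force: 0.0
```

```bash
python3 -c "
from h import *
dump((172,200))
s=env.get_state();print(s['ft_torque'])
c=cam('scene')
for q in(2.4,2.2,1.9,1.6,1.3): print(q,[proj(c,wor([-.086-.056*np.sin(q)-.004*np.cos(q),y,.076-.056*np.cos(q)+.004*np.sin(q)])).round(1).tolist() for y in(.02,-.02)])"
```

```text
F [-0.1 -0.4 -0.1] tin [-0.128  -0.0004  0.0819] TCP px [310.2 189.9] 24.8
     294 296 298 300 302 304 306 308 310 312 314 316 318 320 322 324 326 328
172   29   9   4   4   1   6   3   3   4   4   1   7   9  13  18  51 107 133
173   64  17   4   7   8   2   2   6   7   9   1  14  22  21  34  50  92 129
174  100  44  10   6   2   0   3   8   5   3   2  16  37  36  45  50  81 128
175  124  82  33   8   5   4   0   6   6   8   9  29  45  46  50  50  71 124
176  136 112  70  27  17  16   7   8   6   8   9  35  49  52  49  50  64 118
177  138 129 101  69  44  26   5  10  14  18  13  38  48  49  51  49  54 105
178  137 131 121 105  73  32   7  17  19  22  13  38  48  50  50  47  49  88
179  135 133 131 126  94  39   8  19  21  19  17  39  53  50  53  51  50  76
180  137 134 131 135 111  44   9  20  21  22  16  39  51  52  53  52  50  63
181  137 135 135 137 117  51  13  18  25  23  18  37  52  52  53  49  48  56
182  140 137 137 137 121  54  15  19  25  25  14  36  52  51  52  52  50  54
183  140 140 138 138 111  54  19  15  19  21  22  36  49  50  50  51  50  52
184  142 137 139 137 104
[... 730 characters left out ...]
113 112 114 117
194  136 141 139 136 131 104  93  92  95 101 101 105 115 115 115 117 117 115
195  139 139 138 135 129 101  94 102 108 111 109 114 115 117 117 116 118 111
196  137 134 136 128 121 105 104 112 115 117 117 118 117 116 115 116 118 113
197  134 128 128 120 119 113 115 116 118 115 117 116 115 113 114 114 117 118
198  126 121 121 117 120 120 116 115 118 118 116 115 115 111 113 115 119 117
199  121 118 117 120 119 118 113 117 118 116 116 115 118 117 118 119 118 117
[-0.03276451  0.00077747 -0.00856538]
2.4 [[318.1, 180.3], [303.4, 183.3]]
2.2 [[317.2, 180.3], [302.8, 183.3]]
1.9 [[316.4, 181.9], [302.1, 184.8]]
1.6 [[316.0, 185.0], [301.9, 187.9]]
1.3 [[316.1, 189.5], [302.2, 192.3]]
```

The lever moved to about 1.7 and the bar dropped into the keeper region (dark line now at rows 190-191). Next I tilt the tool 30° to keep the body clear, then press on.

Request:
drive_tool(
  steps=[
    [[0,0,0,0,0,-0.03,0],[0,8,0,0,0,-0.035,0],[0,16,0,0,0,-0.035,0],[0,24,0,-0.005,0,-0.035,0],[0,30,0,-0.005,0,-0.035,0],[0,30,0,-0.005,0,-0.02,0],[0,30,0,-0.005,0,0,0],[0,30,0,-0.005,0,0.005,0],[0,30,0,-0.005,0,0.01,0],[0,30,0,-0.005,0,0.015,0],[0,30,0,-0.005,0,0.015,0]],
  ],
)

```text
t: 25.95
tool_pos: [0.4994, -0.0325, 0.0647]
tool_rot: [-2.974, -0.193, -0.75]
contact_force: [-17.5, 2.0, 4.8]
finger_gap: 0.0001
gripper_force: 9.5
```

```bash
python3 -c "
from h import *
dump((174,200))
s=env.get_state();print(s['q'].round(2)); R=Ro.from_rotvec(s['tool_rot']).as_matrix(); print((Rt.T@R).round(2))"
```

```text
F [-10.2  -5.3   2.7] tin [-0.1417  0.0082  0.0637] TCP px [312.  190.4] 26.0
     294 296 298 300 302 304 306 308 310 312 314 316 318 320 322 324 326 328
174  131  99  57  51  45  22  23  50  44  39  32  49  53  89 129 133 135 136
175  137 110  62  54  47  26  19  48  44  38  33  48  51 101 133 136 132 134
176  137 119  62  52  49  25  18  46  40  38  28  49  53 100 134 136 130 131
177  135 122  66  53  51  34  18  43  42  40  28  45  51  92 132 132 131 131
178  135 121  65  51  49  33  14  44  39  43  25  46  53  81 130 132 131 133
179  135 120  63  53  52  37  18  42  44  46  27  47  54  78 129 135 133 134
180  136 120  63  53  52  43  17  41  41  44  32  49  54  78 129 135 133 133
181  137 121  62  49  53  48  25  38  42  49  45  54  53  72 124 133 133 135
182  136 122  67  54  54  50  33  41  48  59  63  59  51  63 113 133 135 135
183  139 124  65  51  50  56  53  56  65  74  75  64  52  56  97 131 133 135
184  137 124  70  51  58  68  70  78  77  81  83  73  54  53  80 130 136 131
185  138 130  82  54  69  80  83  84  84  86  90  83  57  54  72 126 133 129
186  138 135  91  54 
[... 464 characters left out ...]
3  83  76  54  60  71  75  87  90  96 107 107 113 113
193  127 122  81  52  54  79  78  74  83  90  91 100 105 106 116 114 117 117
194   99  99  68  53  57  79  89  90 100 104 104 108 112 115 116 117 117 116
195   68  72  59  58  68  89 101 102 104 113 115 113 114 116 117 117 117 113
196   60  60  69  74  86 104 109 115 113 115 118 118 116 115 116 115 116 112
197   70  77  90  94 105 114 115 117 118 118 117 114 117 110 115 113 118 118
198   93 100 106 111 115 118 117 117 118 118 114 113 115 113 115 115 117 116
199  114 112 115 116 116 115 115 118 115 115 119 117 119 115 117 118 118 119
[-0.43  0.15  0.54  2.43 -1.11  0.23 -0.31]
[[ 0.88  0.01  0.47]
 [-0.   -1.    0.03]
 [ 0.48 -0.03 -0.88]]
```

The 30° tilt ran a wrist joint to its limit (q6 0.23, q4 2.43). I'll back up and use 12° instead.

Request:
drive_tool(
  steps=[
    [[0,-6,0,0.005,0,-0.009,0],[0,-12,0,0.015,0,-0.026,0],[0,-18,0,0.02,0,-0.035,0],[0,-18,0,0.02,0,-0.035,0],[0,-18,0,0.02,0,-0.035,0],[0,-18,0,0.02,0,-0.035,0]],
  ],
)

```text
t: 26.6
tool_pos: [0.5047, -0.0337, 0.1071]
tool_rot: [-3.076, -0.209, -0.289]
contact_force: [-0.3, 0.1, -0.8]
finger_gap: -0.0001
gripper_force: 0.0
```

```bash
python3 -c "
from h import *
dump((178,196))
s=env.get_state();print(s['q'].round(2)); R=Ro.from_rotvec(s['tool_rot']).as_matrix(); print((Rt.T@R).round(3))"
```

```text
F [-0.3 -0.5 -0.7] tin [-0.1376  0.0058  0.1064] TCP px [311.3 180.7] 26.65
     294 296 298 300 302 304 306 308 310 312 314 316 318 320 322 324 326 328
178  137 135 136 137 137 138 129  76  49  49  50  49  52  51  53  52  51  49
179  137 133 135 137 136 138 121  68  49  51  48  51  51  51  51  47  49  51
180  137 133 136 136 137 135 104  56  50  46  44  47  53  50  49  52  51  49
181  138 136 136 137 136 127  84  50  46  42  42  46  53  53  52  54  50  49
182  139 136 138 136 133 118  73  51  43  44  41  41  51  49  50  50  50  50
183  139 137 138 137 124 103  74  62  46  38  40  42  51  51  50  49  53  52
184  137 137 139 138 118  91  83  76  67  55  55  55  62  54  55  50  54  51
185  140 137 139 139 114  96  90  95  86  79  77  81  70  53  52  53  53  52
186  139 138 138 138 122 103 102 100 100  95  93  92  80  59  50  52  51  51
187  139 138 138 140 128 104 106 102 101  98  96  90  83  63  53  52  56  49
188  139 140 140 140 120 100 103  99  93  92  92  74  73  58  58  65  65  54
189  138 139 141 139 110  94  97  96  83  72  70  58  61  64  73  79  78  60
190  137 137 139 134  99  90  88  75  68  58  62  66  72  79  85  86  85  77
191  141 140 138 135  93  80  80  63  68  68  77  80  82  87  86  90  97  96
192  142 139 140 133  84  71  81  76  78  84  86  86  88  90 101 101 109 114
193  143 141 139 130  85  76  89  85  87  87  88  96  97 105 113 115 115 117
194  139 142 141 132  90  80  90  91  88 100 100 106 111 115 117 118 116 114
195  141 139 138 126  88  83  90 100 101 108 113 115 118 119 117 116 117 111
[-0.69  0.21  0.8   2.15 -0.35  0.7  -1.09]
[[ 0.982  0.012  0.186]
 [ 0.005 -0.999  0.035]
 [ 0.187 -0.033 -0.982]]
```

Request:
drive_tool(
  steps=[
    [[0,0,0,0.006,0.005,0.0,0],[0,0,0,0.003,0.005,0.015,0],[0,0,0,0.001,0.005,0.025,0],[0,0,0,0,0.005,0.03,0],[0,0,0,-0.001,0.005,0.036,0],[0,0,0,-0.002,0.005,0.042,0],[0,0,0,-0.002,0.005,0.042,0]],
  ],
)

```text
t: 27.35
tool_pos: [0.5113, -0.0374, 0.0654]
tool_rot: [-3.077, -0.206, -0.288]
contact_force: [-0.3, 0.3, -0.4]
finger_gap: 0.0003
gripper_force: 0.2
```

```bash
python3 -c "
from h import *
dump((180,196))
s=env.get_state();print(s['q'].round(2))"
```

```text
F [-0.8  0.2  0.5] tin [-0.1298  0.0015  0.0657] TCP px [310.7 193.4] 27.4
     294 296 298 300 302 304 306 308 310 312 314 316 318 320 322 324 326 328
180  135 137 130 129 129  65  13  24  20  25  21  48  53  52  52  51  46  51
181  136 136 138 134 134  74  14  26  24  22  21  48  52  54  52  50  50  49
182  140 136 137 139 134  81  15  27  22  24  23  48  52  51  52  53  52  53
183  138 140 139 142 135  78  13  25  19  25  22  48  51  53  52  53  51  52
184  139 137 142 142 130  68  14  25  22  26  21  45  52  51  50  52  53  51
185  140 141 139 138 123  61  13  26  26  26  24  43  54  53  53  51  54  50
186  140 137 138 136 106  50  15  25  24  29  30  47  61  54  51  51  50  52
187  140 141 140 134  87  40  26  29  29  36  49  51  64  59  52  51  49  53
188  141 140 140 129  71  39  30  42  44  48  59  54  61  55  53  54  51  54
189  138 139 141 122  61  41  41  57  58  51  61  48  49  53  54  63  64  58
190  140 141 139 110  55  49  46  58  59  47  50  49  48  64  69  77  82  73
191  140 141 138  96  56  64  60  48  55  52  59  66  70  84  91  93 103  97
192  142 143 136  82  54  77  72  54  66  72  78  85  88  96 105 106 113 112
193  139 143 130  74  55  82  84  75  87  91  90  97 104 108 114 114 116 118
194  140 141 126  65  58  84  96  91  97 106 106 110 115 114 120 120 118 118
195  139 139 127  71  69  91 103 105 106 111 112 116 118 121 120 116 117 112
[-0.6   0.3   0.73  2.17 -0.48  0.62 -0.97]
```

Request:
drive_tool(
  steps=[
    [[0,0,0,-0.001,0,0.006,0],[0,0,0,-0.002,0,0.011,0],[0,0,0,-0.003,0,0.016,0],[0,0,0,-0.003,0,0.016,0]],
  ],
)

```text
t: 27.8
tool_pos: [0.5127, -0.037, 0.0498]
tool_rot: [-3.077, -0.206, -0.292]
contact_force: [1.4, -0.7, 5.1]
finger_gap: -0.0003
gripper_force: 1.9
```

```bash
python3 -c "
from h import *
dump((184,196))
s=env.get_state();print(s['q'].round(2))"
```

```text
F [ 0.7 -0.3  4. ] tin [-0.1286  0.0016  0.0499] TCP px [311.  197.6] 27.85
     294 296 298 300 302 304 306 308 310 312 314 316 318 320 322 324 326 328
184  142 139 135 131 124  60   8  24  23  25  21  51  51  53  51  53  54  51
185  138 138 136 140 121  53  12  26  18  26  24  49  53  53  52  48  52  51
186  141 139 139 137 110  43   7  27  23  25  25  50  59  54  52  51  51  53
187  140 139 140 134  94  35  10  29  29  32  41  55  66  63  49  52  51  53
188  140 141 140 127  80  39  15  32  44  46  60  54  59  57  52  54  54  53
189  138 140 141 110  62  42  21  48  60  52  61  47  45  52  57  62  61  57
190  139 142 138  98  54  41  33  47  62  46  52  49  51  67  71  76  84  76
191  139 141 133  82  47  40  35  44  56  55  60  69  71  87  90  95 105  99
192  140 143 127  71  45  38  42  51  67  72  77  87  88  99 106 106 115 115
193  140 140 124  64  48  46  60  70  85  91  90  99 107 105 114 115 118 117
194  141 139 112  61  53  67  81  89  93 103 100 111 115 114 116 117 121 121
195  141 138 101  62  67  89  96 104 107 112 116 115 119 120 119 117 120 117
[-0.57  0.33  0.7   2.18 -0.53  0.59 -0.93]
```

About 5 N of upward load, so the loop is hooked and tightening. Pressing on, down and inward.

Request:
drive_tool(
  steps=[
    [[0,0,0,-0.001,0,0.004,0],[0,0,0,-0.001,0,0.009,0],[0,0,0,0,0,0.014,0],[0,0,0,0.001,0,0.017,0],[0,0,0,0.001,0,0.017,0]],
  ],
)

```text
t: 28.35
tool_pos: [0.5147, -0.0356, 0.0325]
tool_rot: [-3.077, -0.206, -0.286]
contact_force: [0.1, -0.6, 1.5]
finger_gap: -0.0002
gripper_force: 0.7
```

```bash
python3 -c "
from h import *
dump((186,196))"
```

```text
F [ 0.  -0.1  1.4] tin [-0.1267  0.0028  0.0325] TCP px [311.7 202.2] 28.4
     294 296 298 300 302 304 306 308 310 312 314 316 318 320 322 324 326 328
186  134 109  56  17  11  13   9   3  11  15  17  43  59  58  53  53  52  52
187  139 126  95  48  27  18   9  13  18  27  39  50  67  62  52  52  54  53
188  140 138 122  87  50  29  13  30  40  43  61  55  61  61  50  55  52  55
189  138 140 136 107  55  38  24  46  62  51  61  50  47  53  57  65  61  56
190  141 138 137 106  59  43  31  51  63  47  49  52  51  66  70  78  82  73
191  139 142 136  96  55  46  31  42  52  53  59  69  73  85  88  96 101  98
192  141 141 135  82  54  45  37  52  65  73  80  89  93  96 104 108 112 114
193  142 141 123  68  54  54  56  69  82  92  92 102 107 107 113 114 117 118
194  141 138 112  63  59  66  75  87  95 103 105 112 115 112 118 118 118 116
195  141 135  98  60  67  85  95 104 106 112 114 117 116 117 119 116 118 117
```

Request:
drive_tool(
  steps=[
    [[0,0,0,0.003,0,0.003,0],[0,0,0,0.006,0,0.004,0],[0,0,0,0.009,0,0.003,0],[0,0,0,0.009,0,0.003,0]],
  ],
)

```text
t: 28.8
tool_pos: [0.525, -0.0338, 0.0318]
tool_rot: [-3.077, -0.207, -0.288]
contact_force: [-2.0, 1.2, 1.7]
finger_gap: -0.0004
gripper_force: 0.8
```

```bash
python3 -c "
from h import *
dump((186,196))"
```

```text
F [-1.8  0.7 -0.6] tin [-0.1159  0.0032  0.0319] TCP px [312.8 205.1] 28.85
     294 296 298 300 302 304 306 308 310 312 314 316 318 320 322 324 326 328
186   94  34   5   5   7   3   9   6   5   6  13  16  34  33  39  51  51  53
187  119  72  27  11   1   3   3  11  11  15  33  31  51  53  47  51  51  51
188  133 106  57  19   8   7   8  22  34  35  59  47  52  54  48  54  53  55
189  136 128  94  47  17  17  22  43  59  46  58  49  47  50  56  63  62  59
190  139 137 124  82  42  32  31  47  59  43  53  53  54  62  70  79  83  74
191  140 139 136 113  64  43  40  43  54  51  59  70  71  83  89  95 102  96
192  142 142 140 126  75  51  47  51  66  71  77  90  90  96 104 108 114 112
193  141 142 140 123  66  57  65  67  79  89  92 101 107 107 113 114 118 118
194  141 139 142 109  64  71  81  87  94 105 105 109 116 114 117 119 118 120
195  139 139 138  99  67  90  98 103 106 111 115 117 117 118 118 117 118 119
```

Request:
drive_tool(
  steps=[
    [[0,0,0,0.003,0,-0.016,0],[0,0,0,0.007,0,-0.016,0],[0,0,0,0.012,0,-0.015,0],[0,0,0,0.012,0,-0.015,0]],
  ],
)

```text
t: 29.25
tool_pos: [0.5351, -0.0331, 0.0489]
tool_rot: [-3.077, -0.208, -0.291]
contact_force: [-0.1, -0.3, 0.6]
finger_gap: -0.0001
gripper_force: 0.0
```

Free motion there, which suggests it snapped. I'll back off and clear the top view to check.

Request:
drive_tool(
  steps=[
    [[0,0,0,-0.03,0,0,0],[0,0,0,-0.06,0,0,0],[0,0,0,-0.06,0,-0.045,0],[0,0,0,-0.05,0,-0.09,0],[0,0,0,-0.04,0,-0.135,0],[0,-5,0,-0.03,0.04,-0.18,0],[0,-10,0,-0.03,0.09,-0.2,0],[0,-10,0,-0.03,0.14,-0.2,0],[0,-10,0,-0.03,0.19,-0.2,0],[0,-10,0,-0.03,0.24,-0.2,0],[0,-10,0,-0.03,0.29,-0.2,0],[0,-10,0,-0.03,0.29,-0.2,0]],
  ],
)

```text
t: 30.45
tool_pos: [0.5055, -0.3428, 0.2293]
tool_rot: [-3.107, -0.201, -0.015]
contact_force: [-0.2, 0.3, -0.5]
finger_gap: -0.0001
gripper_force: 0.0
```

```bash
python3 -c "
from h import *
s=env.get_state(); print(tin(s['tool_pos']),s['t'],s['contact_force'])
t=cam('top'); g=t[0].mean(2)
for nm,p in(('seat',[-.0805,0,.119]),('barL',[-.0805,.027,.123]),('barR',[-.0805,-.027,.123]),('tip q0',[-.094,0,.02]),('pin',[-.086,0,.076]),('tip1.57',[-.142,0,.084]),('tip .4',[-.115,0,.0275]),('lidedge',[-.076,0,.126])): print(nm,proj(t,wor(p)).round(1))
print('   ',''.join('%4d'%x for x in range(286,336,2)))
for v in range(202,244): print(v,''.join('%4d'%x for x in g[v,286:336:2]))"
```

```text
[-0.17402762 -0.30083276  0.22927547] 30.45 [-0.17109332  0.34186698 -0.54409943]
seat [310.2 216.3]
barL [297.8 217.4]
barR [322.5 214.9]
tip q0 [310.5 226.3]
pin [310.3 220.7]
tip1.57 [312.8 245.1]
tip .4 [311.4 234.8]
lidedge [310.  213.9]
     286 288 290 292 294 296 298 300 302 304 306 308 310 312 314 316 318 320 322 324 326 328 330 332 334
202  135 136 136 136 136 136 137 137 136 137 136 137 137 137 137 137 137 137 136 138 138 128 113 116 135
203  136 136 137 136 136 136 137 137 136 137 137 137 135 135 136 138 136 131 120 128 138 128 114 117 133
204  136 137 137 136 137 137 137 136 135 137 138 136 121 121 123 133 136 131 122 127 137 136 135 136 137
205  136 137 136 136 136 137 137 132 126 124 134 135 122 121 122 133 137 136 135 137 137 138 138 138 138
206  137 138 129 125 119 127 137 132 126 124 133 137 135 135 136 136 137 137 138 138 137 137 137 138 138
207  123 138 128 126 120 125 136 136 136 136 137 137 137 137 137 137 137 138 138 139 138 138 139 138 138
208  122 136 136 136 134 135 137 137 137 137 137 138 138 137 138 137 137 138 138 138 138 138 138 139 139
209  134 136 137 
[... 2957 characters left out ...]
36  67  65  65  65  67  67  68  71  73  95 141 142 142 141 139 141 142
238  142 140 139 139 140 141 141 139  85  65  70  71  73  72  82  98 101 109 139 140 141 143 140 141 141
239  140 140 140 141 140 143 141 139  97  74  95  99  97  85  89 108 103 112 139 141 141 144 143 141 141
240  143 141 142 142 141 143 141 140  98  82 101 104  97  79 102 121  96 122 140 141 142 145 144 141 140
241  144 142 142 142 141 143 141 141 101  77  83 105 114 105 128 142 124 140 142 140 144 144 143 142 140
242  142 141 141 141 139 142 142 142 121 108 112 128 139 138 142 144 141 143 140 140 144 142 142 143 140
243  142 140 140 140 140 142 143 142 140 138 139 140 140 141 141 141 142 142 139 142 143 142 142 142 140
```

The bar lies at the seat (row ~216.5, predicted 216.3), but the lever plate still reaches row ~238, about 0.6 rad, short of the snap. One more push, lower down near the lever tip, with an 18° tilt.

Request:
drive_tool(
  steps=[
    [[0,0,0,0.0,-0.05,0,0],[0,0,0,0.0,-0.1,0,0],[0,0,0,0.0,-0.15,0,0],[0,0,0,0.0,-0.2,0,0],[0,5,0,0.01,-0.25,0,0],[0,10,0,0.022,-0.298,0,0],[0,17,0,0.022,-0.3,0.03,0],[0,17,0,0.022,-0.3,0.07,0],[0,17,0,0.022,-0.3,0.11,0],[0,17,0,0.022,-0.3,0.15,0],[0,17,0,0.022,-0.3,0.185,0],[0,17,0,0.022,-0.3,0.197,0],[0,17,0,0.022,-0.3,0.197,0]],
  ],
)

```text
t: 31.8
tool_pos: [0.4851, -0.0299, 0.0379]
tool_rot: [-3.049, -0.197, -0.456]
contact_force: [0.1, -0.5, 0.2]
finger_gap: 0.0002
gripper_force: 0.0
```

```bash
cat >> h.py <<'E'
def st():
    s=env.get_state(); R=Ro.from_rotvec(s['tool_rot']).as_matrix()
    print("tin",tin(s['tool_pos']).round(4),"zax",(Rt.T@R)[:,2].round(3),"F",s["contact_force"].round(1),"q",s['q'].round(2),s['t'])
E
python3 -c "
from h import *
st()"
```

```text
tin [-0.1551  0.0122  0.0379] zax [ 0.294  0.034 -0.955] F [ 0.1 -0.5  0.2] q [-0.73  0.3   0.86  2.33 -0.82  0.45 -0.63] 31.8
```

Request:
drive_tool(
  steps=[
    [[0,0,0,0.008,0.008,0.008,0],[0,0,0,0.017,0.01,0.012,0],[0,0,0,0.022,0.01,0.013,0],[0,0,0,0.027,0.01,0.0145,0],[0,0,0,0.031,0.01,0.016,0],[0,0,0,0.034,0.01,0.017,0]],
  ],
)

```text
t: 32.4
tool_pos: [0.5296, -0.033, 0.0378]
tool_rot: [-3.045, -0.204, -0.476]
contact_force: [-0.3, 0.4, -0.3]
finger_gap: -0.0001
gripper_force: 0.0
```

```bash
python3 -c "
from h import *
st()"
```

```text
tin [-0.1114  0.0035  0.0378] zax [ 0.307  0.034 -0.951] F [-0.3  0.4 -0.3] q [-0.66  0.37  0.82  2.25 -0.89  0.48 -0.58] 32.4
```

Request:
drive_tool(
  steps=[
    [[0,0,0,0.003,0,0.001,0],[0,0,0,0.006,0,0.002,0],[0,0,0,0.009,0,0.003,0],[0,0,0,0.009,0,0.003,0]],
  ],
)

```text
t: 32.8
tool_pos: [0.5391, -0.0327, 0.0372]
tool_rot: [-3.046, -0.202, -0.475]
contact_force: [-1.2, 0.3, -0.8]
finger_gap: -0.0001
gripper_force: 0.0
```

```bash
python3 -c "
from h import *
st()"
```

```text
tin [-0.1019  0.0026  0.0372] zax [ 0.306  0.033 -0.951] F [-1.2  0.3 -0.8] q [-0.65  0.39  0.81  2.23 -0.89  0.49 -0.59] 32.8
```

Request:
drive_tool(
  steps=[
    [[0,0,0,-0.03,0,-0.01,0],[0,0,0,-0.05,0,-0.02,0],[0,0,0,-0.04,0,-0.06,0],[0,-5,0,-0.03,0,-0.1,0],[0,-12,0,-0.02,0,-0.14,0],[0,-17,0,-0.01,0.04,-0.18,0],[0,-17,0,-0.01,0.09,-0.2,0],[0,-17,0,-0.01,0.14,-0.2,0],[0,-17,0,-0.01,0.19,-0.2,0],[0,-17,0,-0.01,0.24,-0.2,0],[0,-17,0,-0.01,0.28,-0.2,0]],
  ],
)

```text
t: 33.9
tool_pos: [0.5072, -0.3241, 0.2151]
tool_rot: [-3.101, -0.213, -0.019]
contact_force: [1.0, 0.6, 0.4]
finger_gap: -0.0002
gripper_force: 0.0
```

```bash
cat >> h.py <<'E'
def latch():
    st(); t=cam('top'); g=t[0].mean(2)
    for q in(0,.3,.6,.9,1.2,1.5,1.8,2.1,2.4): print(q,[proj(t,wor([-.086-.056*np.sin(q)-.008*np.cos(q),y,.076-.056*np.cos(q)+.008*np.sin(q)])).round(1).tolist() for y in(.02,-.02)],end=' ')
    print('\n   ',''.join('%4d'%x for x in range(290,332,2)))
    for v in range(210,248): print(v,''.join('%4d'%x for x in g[v,290:332:2]))
E
python3 -c "
from h import *
latch(); dump((176,200))"
```

```text
tin [-0.1701 -0.2825  0.2151] zax [ 0.014  0.032 -0.999] F [1.  0.6 0.4] q [-0.22  0.5   1.05  1.66 -0.49  1.27 -0.5 ] 33.9
0 [[302.2, 227.1], [318.8, 225.4]] 0.3 [[302.8, 233.7], [319.6, 232.0]] 0.6 [[303.4, 239.4], [320.3, 237.7]] 0.9 [[303.7, 243.6], [320.9, 241.9]] 1.2 [[303.9, 246.0], [321.4, 244.3]] 1.5 [[303.9, 246.3], [321.6, 244.5]] 1.8 [[303.7, 244.3], [321.7, 242.5]] 2.1 [[303.3, 240.2], [321.5, 238.4]] 2.4 [[302.7, 234.2], [321.1, 232.4]] 
     290 292 294 296 298 300 302 304 306 308 310 312 314 316 318 320 322 324 326 328 330
210  139 139 140 140 140 140 139 140 139 140 140 140 140 141 141 141 140 140 140 140 138
211  139 140 139 140 139 139 140 140 140 140 140 140 140 140 140 138 136 131 127 123 115
212  139 139 140 140 139 140 140 140 138 139 139 137 134 130 126 118 107  93  85  78  67
213  140 140 140 139 139 139 137 133 121 128 123 120 113 110 100  77  61  46  38  35  35
214  139 138 134 129 127 123 117 110  97 104  95  88  78  79  79  67  70  60  32  33  32
215  124 117 105  93  85  83  87  78  71  83  85  81  80  79  87  97 108  93  34  32  32
216   81  72  56  45 
[... 4126 characters left out ...]
123 128
191  145 147 146 144 143 141 108  62  61  60  66  75  78  88 105 107 117 123
192  146 147 147 143 142 143 103  64  68  79  83  95  96 101 109 113 119 122
193  147 146 149 145 142 136 109  82  87  96  97 105 111 112 115 121 119 122
194  146 147 147 145 138 125 111  97  99 112 111 115 121 119 123 123 123 121
195  145 145 145 141 132 113 107 107 110 115 119 119 123 122 123 124 124 122
196  147 144 143 133 126 114 115 118 121 119 122 123 122 122 122 121 123 124
197  141 136 134 129 123 120 120 122 123 125 121 122 122 117 119 122 123 124
198  134 128 126 124 122 121 124 124 121 123 121 121 122 116 120 121 123 122
199  128 123 124 124 124 124 121 125 117 123 125 122 123 122 123 123 124 123
```

The lever is down: it now ends at row ~228, predicted 227 for 0 rad. The bar is at the keeper seat, and the robot is clear. Handing in.

```bash
python3 -c "
from bench import env
print(env.close_job())"
```

```text
the job is handed in; nothing more can be done
None
```

I handed the job in at about 34 s, with the square stamp in the tin beside the round one, the lid shut, the loop hooked in the keeper and the lever snapped down by the last camera readings; the judge's result was not shown.

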